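# Clear the pump flange and hold the keyed shaft home

### The job

Pick up the yellow scraper block and wipe all four chips of scale off the pump's white flange with it (not with the fingers), then set the scraper down on the bench. Take the keyed shaft from its stand, push it into the pump's bore, turning it until its key slips into the keyway, and keep pushing against the spring until the collar is fully home, flat on the flange. Finish still gripping the shaft and holding it down, as for a clip to be fitted; leave the other things alone.

Things in the scene. Friction and masses are not known exactly. Their poses are not given: they have to be found in the camera images.
- hub_mouth (a point): Centre of the bore's mouth, flush in the pump's top flange, 80 mm above the bench; z up. The round bore is 18 mm across, with a keyway 7.6 mm wide running out along +x to 14 mm from the centre (a flat red stripe on the flange points along it). Both go down more than 50 mm. A sprung seat, not keyed, sits in the bore 26 mm below the mouth.
- pump: Fixed pump, origin at the centre of its underside, axes as the bore's. Its top is a flat white square flange 104 x 104 mm, edges along x and y, 80 mm above the bench, with nothing standing on it but the chips. A grey outlet pipe with a green collar leaves on its +x side, out to 90 mm from the centre, below 57 mm height.
- spring_seat (a joint): How far the sprung seat in the bore is pressed down (m): 0 when free, 0.019 with the shaft fully home. It pushes back with 3.6 N at first, about 9 N at home; let go, it lifts the shaft about 19 mm out again.
- shaft_grip (a point): Centre of the blue grip of the keyed shaft, which starts upright in its stand. The grip is a bar 36 mm (x) x 20 mm (y) x 46 mm tall (z up), to be gripped across its y faces. A red stripe on its top and one end face shows the side of the key (+x). Under it is a blue round collar, 40 mm across and 6 mm thick. The shaft weighs about 0.14 kg.
- shaft: The keyed shaft, origin at its nose tip, 74 mm below the grip's centre, z up. Steel stem 16 mm across, 45 mm from tip to collar, with a nose tapered over its first 4 mm. A brass key 5 mm wide sticks out along +x to 12 mm from the axis, from 14 mm above the tip up to the collar: the first 14 mm enter the bore at any angle.
- shaft_seat (a point): Centre of the underside of the shaft's collar, 29 mm below the grip's centre, same axes (x towards the key). It meets the centre of the bore's mouth when the shaft is fully home.
- stand: Black fixed stand, 70 x 70 mm (foot 90 x 90 mm), 55 mm tall, origin at the centre of its underside. The shaft's stem hangs loosely in its 27 mm square hole with the collar resting on top; lift it straight up by 50 mm or more.
- scraper_center (a point): Centre of the loose scraper block, which starts standing on its long black rubber edge: 130 mm long (x) x 24 mm thick (y) x 60 mm tall (z up), yellow above, 0.14 kg, this point 30 mm above its lower edge. Grip it across its thickness.
- chip0_center (a point): Centre of a loose reddish-brown chip of scale, about 28 x 22 x 10 mm, 14 g, lying on the pump's flange at the start over the bore (too large to fall in).
- chip1_center (a point): Centre of a loose reddish-brown chip of scale, about 28 x 22 x 10 mm, 14 g, lying on the pump's flange at the start.
- chip2_center (a point): Centre of a loose reddish-brown chip of scale, about 28 x 22 x 10 mm, 14 g, lying on the pump's flange at the start.
- chip3_center (a point): Centre of a loose reddish-brown chip of scale, about 28 x 22 x 10 mm, 14 g, lying on the pump's flange at the start.
- bottle: Bystander, to be left alone: white dosing bottle with a blue cap, 56 mm wide, 150 mm tall; origin at its underside.
- jar: Bystander, to be left alone: amber jar with a white cap, 54 mm wide, 70 mm tall; origin at its underside.
- cup: Bystander, to be left alone: clear measuring cup, 70 mm wide, 80 mm tall; origin at its underside.
- union: Bystander, to be left alone: green plastic union ring, 56 mm across, 28 mm high; origin at its underside.
- elbow: Bystander, to be left alone: grey pipe elbow lying flat, two legs 62 mm long, 44 mm high; origin at its underside.
- brush: Bystander, to be left alone: small brush about 190 mm long, lying flat; origin at its underside.
Mind the look-alikes: they are no part of the job. What is meant by the part that bears scraper_center is not red, and is the smaller of those in its own colour.

How it is judged:
By the outcome, as a careful person would: the job done as asked, in the order asked, and still so for the second after the job is handed in, while the arm keeps its last pose, push and grip.
It also fails if it takes over 67 s, if anything falls off the work surface, if the arm or the gripper's body presses on something with over 40 N, if the wrist force passes 120 N, or if a joint passes its speed limit or range.

### The arm

A 6-joint arm with a two-finger parallel gripper is mounted at the origin on the work surface. World frame = base frame: x ahead of the robot, y to its left, z up, the work surface at z = 0. Lengths are in m, angles in rad, forces in N, time in s.
With the tool pointing down it reaches from about 0.325 to 0.875 m from the base axis. Payload 4.4 kg.
Tool frame: the origin (TCP) lies at the very end of the fingers, on their centre line; the grasp point (between the pads) lies 19 mm behind it; x points along the fingers, z is the direction in which the jaws open and shut, and the axes are right-handed (so a half turn about x gives the same grasp; the last joint's range is limited). The gripper opens to 85 mm and grips with 20 to 120 N. Pads are 22 mm wide; open, the fingers measure 114 mm over their backs; the gripper's body (76 mm by 85 mm) begins 54 mm behind the grasp point. The pads swing forward as they close: fully open they stand 13 mm farther back than shut.
Start: joints at [-1.5, 0.207, 1.542, -0, 1.393, -0.15], TCP at [0.126, -0.561, 0.231] pointing down, gripper open.
Joint ranges: [-2.73, 2.73], [-0.86, 2.22], [0.23, 2.46], [-1.11, 4.25], [0.08, 2.63], [-2.82, 2.82]. Speed limits (rad/s): [2.79, 2.79, 3.14, 3.14, 3.14, 3.14].

### API

Orientations are given as a unit quaternion [x, y, z, w].
In Python, from rig import manip gives the robot as it stands.
- The arm moves only by the tool step_arm, never from a script. Its argument "series" is a list of rows, each an object with "delta_pos": the shift along the tool's x, y, z in mm, a list of three; "twist": the turn, a rotation vector about the tool's x, y, z in rad, a list of three; "jaw": the closure, from 0 (fully open) to 1 (shut). In form: [{"delta_pos": [dx, dy, dz], "twist": [rx, ry, rz], "jaw": jaw}, ...]. A call has 1 to 12 rows; each row shifts and turns the pose as measured when the row begins, along the tool's axes as they then stand; what a row does not reach is not made up. A row lasts 1/12 s, in which the tool goes at most 41.7 mm and 7.16 degrees, less where a joint would pass 70% of its speed; a pose out of reach is approached as far as the arm can. A call is refused whole if a number of a shift passes 41.7 or a number of a turn 0.125, either way. A call with a gripper value outside its range is refused whole. The fingers move at their own pace and stop on an object; "newtons" is the grip in N (left out, the last holds). Time passes only in rows, so rows that do not move let the fingers close. It gives the time, the measured TCP pose, the force and the opening at its end, in the units of the state.
- manip.observe(): the state, without advancing time (a new reading comes with each control period).
- manip.capture(name): name is "side" or "top"; returns a dict with "img" (480x640x3 uint8, red, green, blue), "mtx" (3x3 intrinsics, pixels), "k1" (the pictures are not rectified: a ray, as slopes to the right and down, at radius r is drawn at 1 + k1 r^2 times it, then the intrinsics apply), "rvec" (rotation vector, rad) and "tvec" (3), from world to camera coordinates, as OpenCV has them. Camera axes: x right, y down, z forward; pixel columns grow to the right and rows downward; lengths in m; the calibration is good to about 2 mm. A picture is of the moment at which its call begins. There is no depth.
- manip.close_job(): hands the job in, once; it reports no verdict.
Trained networks look in a picture, given as the dict that the camera call returned (one of the last four; its "shot" number tells which), for a name from the list of things; names that differ only in an ending like _2 or _b are one class to them, and where a whole thing is asked for, a point or a joint stands for the part that bears it (a point fixed in the world has none). Each returns a list of dicts, best first, with "score" (0 to 1); they miss things now and then, are a little off and sometimes report something else, mostly with a low value. They report only what shows in the picture. A call takes as long as a camera call. They do not tell look-alikes from the thing itself.
- manip.boxes_of(picture, thing): "point" ([x, y, z] in m, in the coordinates of the camera as it stood for that picture, good to about 4 mm: the middle of the surface that is visible of it).
- manip.outline_of(picture, thing): "region" (480x640 bool, what is visible of it).
The state is a dict: "time_s": time; "joint_pos": joint angles; "joint_velocities": joint speeds; "joint_torque": joint torques, N m; "tool_pos": TCP position; "eef_rot": TCP orientation; "wrist_force": force on the tool from outside, world axes, zero at the start; "wrist_torque": the same for the moment, N m; "grip_width": finger opening in m.
Only numpy, scipy, OpenCV 4.12 (cv2) and the standard library are available. Lean on these libraries where they do the work, as an engineer would, in place of code of your own. Each camera call takes 0.05 s, during which the arm holds its last target.

## Working session

There is one attempt and no reset: what is moved stays moved. The work goes in short steps, Python scripts to look and compute and a tool call to move; the robot and the scene stay as the last step left them, time stands still between calls to the robot, and variables do not carry over. Pictures are saved under pics/ and viewed, and the job is handed in when it is done.

Besides the shell and the picture viewer there is one more tool, called after "Emit:" by a JSON object that holds its "fn" and its "kwargs", one argument or row to a line. step_arm: Moves the arm, as the interface text tells. Its arguments: {"type":"object","properties":{"series":{"type":"array"},"newtons":{"type":"number"}},"required":["series"]}

```bash
ls; mkdir -p pics; cat > h.py <<'E'
import numpy as np,cv2
from rig import manip
from scipy.spatial.transform import Rotation as R
def snap(n,f=None):
    p=manip.capture(n)
    if f: cv2.imwrite('pics/'+f+'.png',p['img'][:,:,::-1])
    return p
def towld(p,c):
    M=cv2.Rodrigues(np.array(p['rvec'],float))[0]
    return M.T@(np.array(c)-np.array(p['tvec']).ravel())
def und(p,uv):
    uv=np.atleast_2d(np.array(uv,float)); K=np.array(p['mtx'])
    d=cv2.undistortPoints(uv.reshape(-1,1,2),K,np.array([p['k1'],0,0,0.])).reshape(-1,2)
    return d
def onz(p,uv,z):
    M=cv2.Rodrigues(np.array(p['rvec'],float))[0]; o=-M.T@np.array(p['tvec']).ravel()
    d=und(p,uv); d=np.c_[d,np.ones(len(d))]@M
    return o+d*((z-o[2])/d[:,2])[:,None]
def proj(p,X):
    return cv2.projectPoints(np.array(X,float).reshape(-1,1,3),np.array(p['rvec'],float),np.array(p['tvec'],float),np.array(p['mtx']),np.array([p['k1'],0,0,0.]))[0].reshape(-1,2)
def st():
    s=manip.observe(); 
    print('t',round(s['time_s'],2),'pos',np.round(s['tool_pos'],4),'F',np.round(s['wrist_force'],1),'T',np.round(s['wrist_torque'],2),'w',round(s['grip_width'],4)); print(np.round(R.from_quat(s['eef_rot']).as_matrix(),3).tolist(),np.round(s['joint_pos'],2)); return s
E
python3 - <<'E'
from h import *
st()
for n in('top','side'):
    p=snap(n,n+'0')
    print(n,p['mtx'],p['k1'],p['rvec'],p['tvec'])
    for t in ['pump','shaft','shaft_grip','stand','scraper_center','chip0_center','hub_mouth','bottle','jar','cup','union','elbow','brush']:
        try: print(t,[(round(d['score'],2),np.round(towld(p,d['point']),3).tolist()) for d in manip.boxes_of(p,t)][:6])
        except Exception as e: print(t,e)
st()
E
```

```text
pics
t 0.0 pos [ 0.1265 -0.5601  0.2301] F [-0.1 -0.1  0.6] T [ 0.02 -0.04  0.01] w 0.0853
[[-0.0, 0.975, 0.22], [0.002, 0.22, -0.975], [-1.0, 0.0, -0.002]] [-1.5   0.21  1.54  0.    1.39 -0.15]
top [[474.85301653   0.         324.77630788]
 [  0.         474.85301653 243.47343599]
 [  0.           0.           1.        ]] -0.024722430388278243 [ 2.24594365 -1.96205469  0.20856924] [-0.04279679  0.53755509  0.96795372]
pump [(0.92, [0.563, -0.044, 0.079])]
shaft [(0.63, [0.503, -0.297, 0.1])]
shaft_grip [(0.75, [0.511, -0.299, 0.101])]
stand []
scraper_center [(0.82, [0.498, 0.294, 0.06]), (0.73, [0.691, 0.403, 0.015]), (0.69, [0.294, 0.255, 0.08]), (0.63, [0.437, 0.419, 0.06])]
chip0_center [(0.49, [0.562, -0.044, 0.09])]
hub_mouth [(0.81, [0.564, -0.05, 0.08])]
bottle [(0.75, [0.496, 0.292, 0.058])]
jar [(0.67, [0.775, -0.157, 0.069])]
cup [(0.81, [0.796, 0.013, 0.048])]
union [(0.68, [0.401, 0.126, 0.028])]
elbow [(0.65, [0.566, -0.043, 0.078]), (0.64, [0.676, -0.336, 0.04])]
brush [(0.91, [0.689, 0.405, 0.015])]
side [[575.01452147   0.         323.72462991]
 [  0.         575.0
[... 310 characters left out ...]
3])]
scraper_center [(0.84, [0.43, 0.431, 0.063]), (0.83, [0.291, 0.26, 0.076]), (0.74, [0.49, 0.305, 0.058])]
chip0_center [(0.49, [0.555, -0.04, 0.091]), (0.47, [0.544, -0.029, 0.082])]
hub_mouth [(0.89, [0.548, -0.03, 0.082]), (0.74, [0.596, -0.016, 0.088])]
bottle [(0.6, [0.754, 0.188, 0.084])]
jar [(0.59, [0.775, -0.149, 0.051])]
cup [(0.71, [0.506, -0.295, 0.088]), (0.56, [0.777, 0.02, 0.056])]
union [(0.61, [0.4, 0.125, 0.03])]
elbow [(0.58, [0.678, -0.337, 0.038])]
brush [(0.92, [0.695, 0.409, 0.019])]
t 1.4 pos [ 0.1265 -0.5609  0.2313] F [-0.6 -0.7  0.1] T [ 0.05 -0.03  0.01] w 0.0854
[[0.0, 0.976, 0.22], [0.0, 0.22, -0.976], [-1.0, 0.0, -0.0]] [-1.5   0.21  1.54  0.    1.39 -0.15]
```

View pics/top0.png

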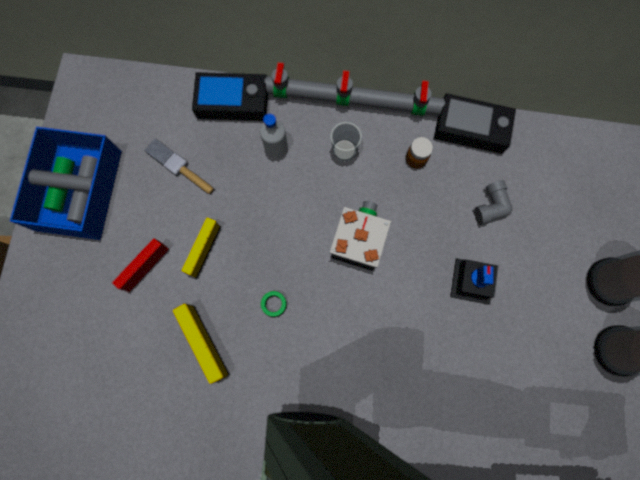

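View pics/side0.png

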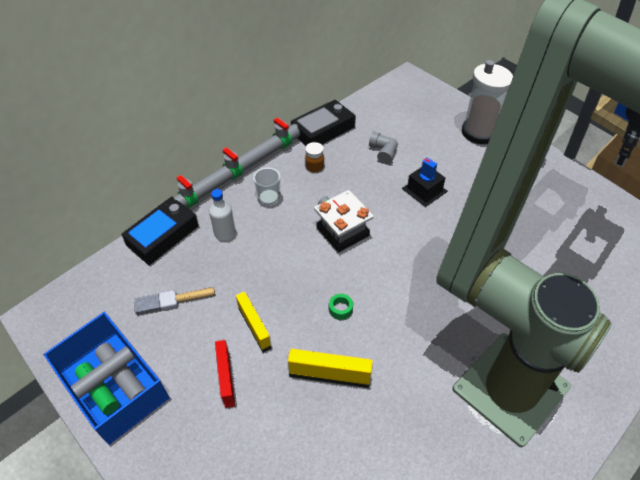

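The top view shows the small yellow scraper at pixel (201,248), the pump flange with four chips at (361,236), and the shaft in its stand at (483,277). The side view agrees. The larger yellow block at (201,343) and the red block are look-alikes. Next I'll fit the poses.

```bash
cat > fit.py <<'E'
from h import *
from scipy.optimize import minimize
def boxpts(x,y,yaw,lx,ly,z0,z1):
    c,s=np.cos(yaw),np.sin(yaw)
    return [[x+c*a*lx/2-s*b*ly/2,y+s*a*lx/2+c*b*ly/2,z] for a in(-1,1) for b in(-1,1) for z in(z0,z1)]
def hullmask(p,X,S=4):
    h=cv2.convexHull(proj(p,X).astype(np.float32)).reshape(-1,2)
    m=np.zeros((480,640),np.uint8); cv2.fillPoly(m,[np.round(h*16).astype(np.int32)],255,shift=4,lineType=cv2.LINE_AA); return m/255.
def fit(views,x0,lx,ly,z0,z1):
    def c(v): 
        t=0
        for p,m in views:
            h=hullmask(p,boxpts(*v,lx,ly,z0,z1)); t+=1-np.minimum(h,m).sum()/np.maximum(h,m).sum()
        return t
    best=None
    for dy in (0,):
        r=minimize(c,x0,method='Nelder-Mead',options=dict(initial_simplex=np.array([x0]+[np.array(x0)+d for d in([.01,0,0],[0,.01,0],[0,0,.15])]),xatol=1e-5,fatol=1e-5))
    return r.x,r.fun
def hsv(p): return cv2.cvtColor(p['img'],cv2.COLOR_RGB2HSV).astype(int)
def near(p,X,r):
    u=proj(p,X)[0]; yy,xx=np.mgrid[:480,:640]; return (xx-u[0])**2+(yy-u[1])**2<r*r
E
python3 - <<'E'
from fit import *
T=snap('top');S=snap('side')
def msk(f,X,r): return [(p,(f(hsv(p))&near(p,X,r)).astype(float)) for p in(T,S)]
V=msk(lambda h:(h[...,0]>20)&(h[...,0]<35)&(h[...,1]>130)&(h[...,2]>50),[.495,.297,.04],55)
for z0 in (0,.01,.02):
  print('scraper',[fit([v],[.495,.297,-.2],.13,.024,z0,.06) for v in V],fit(V,[.495,.297,-.2],.13,.024,z0,.06),[v[1].sum() for v in V])
V=msk(lambda h:((h[...,1]<50)&(h[...,2]>150))|((h[...,0]<18)&(h[...,1]>110)&(h[...,2]>90)),[.56,-.04,.08],50)
V=[(p,cv2.morphologyEx(m,cv2.MORPH_OPEN,np.ones((3,3)))) for p,m in V]
print('flange',[fit([v],[.56,-.04,-.2],.104,.104,.075,.08) for v in V],fit(V,[.56,-.04,-.2],.104,.104,.075,.08))
for i,(p,m) in enumerate(V): cv2.imwrite(f'pics/fm{i}.png',m*255)
V=msk(lambda h:((h[...,0]>100)&(h[...,0]<130)&(h[...,1]>130)&(h[...,2]>50)),[.505,-.298,.085],35)
for i,(p,m) in enumerate(V):
  c=proj(p,[.505,-.298,.085])[0].astype(int);print(c)
  im=cv2.resize(p['img'][c[1]-50:c[1]+50,c[0]-60:c[0]+60,::-1],None,fx=6,fy=6,interpolation=cv2.INTER_CUBIC);cv2.imwrite(f'pics/g{i}.png',im)
  c=proj(p,[.56,-.04,.08])[0].astype(int);print(c)
  im=cv2.resize(p['img'][c[1]-45:c[1]+45,c[0]-60:c[0]+60,::-1],None,fx=6,fy=6,interpolation=cv2.INTER_CUBIC);cv2.imwrite(f'pics/p{i}.png',im)
a=cv2.imread('pics/g0.png');b=cv2.imread('pics/g1.png');cv2.imwrite('pics/gg.png',cv2.resize(np.hstack([a,b]),(800,333)))
a=cv2.imread('pics/p0.png');b=cv2.imread('pics/p1.png');cv2.imwrite('pics/pp.png',cv2.resize(np.hstack([a,b]),(800,300)))
E
```

```text
scraper [(array([ 0.49692671,  0.29978867, -0.21339391]), np.float64(0.34760665261900003)), (array([ 0.50548445,  0.29549523, -0.2984433 ]), np.float64(0.30095436792977237))] (array([ 0.49844466,  0.29903437, -0.29456449]), np.float64(0.6625791517232184)) [np.float64(806.0), np.float64(875.0)]
scraper [(array([ 0.49740431,  0.29901904, -0.23632531]), np.float64(0.3047144084828225)), (array([ 0.50375492,  0.29699479, -0.308611  ]), np.float64(0.26889560732704965))] (array([ 0.49907359,  0.29891496, -0.30771794]), np.float64(0.5853600653997958)) [np.float64(806.0), np.float64(875.0)]
scraper [(array([ 0.49777507,  0.29970937, -0.23960271]), np.float64(0.24851320014922862)), (array([ 0.49927873,  0.29941043, -0.30057749]), np.float64(0.23626915008581784))] (array([ 0.49874018,  0.29866524, -0.28271632]), np.float64(0.5062211212721851)) [np.float64(806.0), np.float64(875.0)]
flange [(array([ 0.5610318 , -0.04288024, -0.17380771]), np.float64(0.19411208446670758)), (array([ 0.58540249, -0.0624498 , -0.15532052]), np.float64(0.7905480690641302))] (array([ 0.55957413, -0.04331357, -0.19630489]), np.float64(1.0146345311265446))
[479 277]
[358 235]
[427 171]
[342 212][ WARN:0@7.059] global loadsave.cpp:1063 imwrite_ Unsupported depth image for selected encoder is fallbacked to CV_8U.
```

View pics/gg.png

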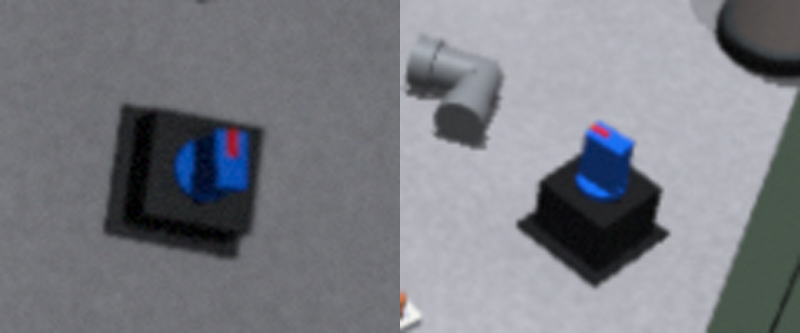

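View pics/pp.png

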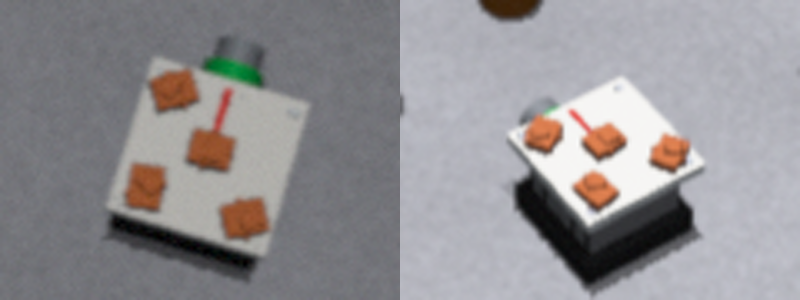

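```bash
python3 - <<'E'
from fit import *
T=snap('top');S=snap('side')
import pickle; pickle.dump((T,S),open('ts.pkl','wb'))
for n,p in(('T',T),('S',S)):
  for nm,X,r in(('scr',[.498,.297,.04],50),('fl',[.56,-.043,.08],50)):
    print(n,nm,[(round(d['score'],2),int(d['region'].sum())) for d in manip.outline_of(p,{'scr':'scraper_center','fl':'pump'}[nm])])
  h=hsv(p)
  for X in ([.56,-.07,.08],[.6,-.05,.08],[.5,.2,0],[.6,-.045,0.08],[.496,.297,.06]):
    u=proj(p,X)[0].astype(int); print(n,X,u,h[u[1],u[0]])
a=[]
for p in(T,S):
  c=proj(p,[.498,.298,.04])[0].astype(int)
  a.append(cv2.resize(p['img'][c[1]-50:c[1]+50,c[0]-60:c[0]+60,::-1],None,fx=3.33,fy=3.33,interpolation=cv2.INTER_CUBIC))
cv2.imwrite('pics/ss.png',np.hstack(a))
E
```

```text
T scr [(0.72, 1287), (0.68, 1964), (0.61, 1017), (0.58, 642)]
T fl [(0.98, 2351)]
T [0.56, -0.07, 0.08] [373 237] [ 39  10 178]
T [0.6, -0.05, 0.08] [365 218] [  1 137 168]
T [0.5, 0.2, 0] [247 255] [125  13 118]
T [0.6, -0.045, 0.08] [363 217] [ 30   7 175]
T [0.496, 0.297, 0.06] [198 245] [ 30 255 175]
S scr [(0.86, 2488), (0.85, 855), (0.64, 932), (0.15, 87)]
S fl [(0.69, 1879)]
S [0.56, -0.07, 0.08] [351 206] [ 30   2 246]
S [0.6, -0.05, 0.08] [334 201] [  1 156 231]
S [0.5, 0.2, 0] [287 303] [117  13 183]
S [0.6, -0.045, 0.08] [332 202] [ 12   5 245]
S [0.496, 0.297, 0.06] [253 315] [ 29 255 247]
```

View pics/ss.png

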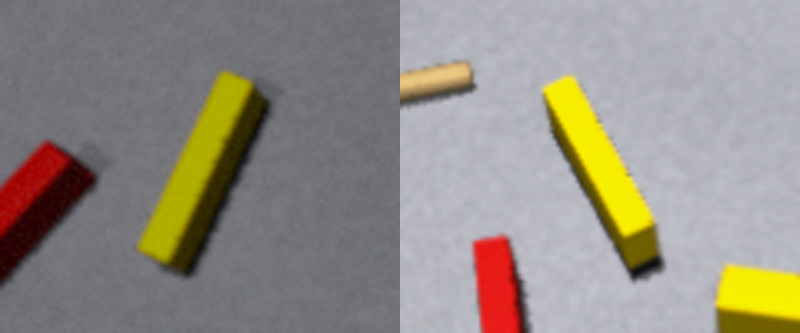

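```bash
python3 - <<'E'
from fit import *
import pickle
T,S=pickle.load(open('ts.pkl','rb'))
def m(p,f,X,r): 
    k=(f(hsv(p))&near(p,X,r)).astype(np.uint8); return p,cv2.morphologyEx(k,cv2.MORPH_CLOSE,np.ones((3,3))).astype(float)
ye=lambda vmin:(lambda h:(h[...,0]>20)&(h[...,0]<38)&(h[...,1]>150)&(h[...,2]>vmin))
vt=m(T,ye(120),[.498,.298,.05],40); vs=m(S,ye(225),[.498,.298,.05],45)
for v in(vt,vs): print('scr',fit([v],[.498,.298,-.25],.13,.024,.06,.0601))
fl=lambda vmin:(lambda h:((h[...,1]<40)&(h[...,2]>vmin))|((h[...,0]<18)&(h[...,1]>90)&(h[...,2]>80)))
vt=m(T,fl(150),[.56,-.045,.08],42); vs=m(S,fl(222),[.56,-.045,.08],42)
for v in(vt,vs): print('fl',fit([v],[.56,-.045,-.2],.104,.104,.0799,.08),v[1].sum())
print('fl both',fit([vt,vs],[.56,-.045,-.2],.104,.104,.0799,.08))
# chips
for p in(T,S):
    h=hsv(p);k=((h[...,0]<18)&(h[...,1]>120)&near(p,[.56,-.045,.08],40)).astype(np.uint8)
    n,l,s,c=cv2.connectedComponentsWithStats(k)
    for i in range(1,n):
        if s[i,4]>15: print('chip/stripe',s[i,4],np.round(onz(p,c[i],.087),4))
# grip top+body
bl=lambda h:((h[...,0]>100)&(h[...,0]<125)&(h[...,1]>130)&(h[...,2]>40))
for p in(T,S):
    h=hsv(p);k=((h[...,0]<8)|(h[...,0]>170))&(h[...,1]>120)&near(p,[.503,-.298,.1],20)
    yy,xx=np.nonzero(k);print('red',len(xx),xx.mean(),yy.mean(),onz(p,[xx.mean(),yy.mean()],.107))
    def rd(h):return bl(h)|(((h[...,0]<8)|(h[...,0]>165))&(h[...,1]>100))
    v=m(p,lambda h:rd(h)&(h[...,2]>(110 if p is T else 0)),[.503,-.298,.1],22)
    # silhouettes: grip + collar
    def sil(x,y,yaw):
        a=hullmask(p,boxpts(x,y,yaw,.036,.020,.061,.107))
        t=np.linspace(0,6.28,24); b=hullmask(p,[[x+.02*np.cos(q),y+.02*np.sin(q),z] for q in t for z in(.055,.061)])
        return np.maximum(a,b)
    v2=m(p,lambda h:rd(h),[.503,-.298,.085],28)[1]
    c=lambda q:1-np.minimum(sil(*q),v2).sum()/np.maximum(sil(*q),v2).sum()
    for y0 in(-.4,0.,.4):
        r=minimize(c,[.505,-.298,y0],method='Nelder-Mead',options=dict(initial_simplex=np.array([.505,-.298,y0])+np.array([[0,0,0],[.008,0,0],[0,.008,0],[0,0,.2]])))
        print('grip',r.x,r.fun)
    if p is T: print('griptop',fit([v],[.503,-.298,-.1],.036,.020,.1069,.107))
E
```

```text
scr (array([ 0.49676326,  0.2983759 , -0.24569047]), np.float64(0.19235562941420858))
scr (array([ 0.50109723,  0.29836982, -0.21852568]), np.float64(0.22201715137956735))
fl (array([ 0.55971286, -0.04269294, -0.14844406]), np.float64(0.06531411990172942)) 2308.0
fl (array([ 0.56249385, -0.04390196, -0.15237846]), np.float64(0.083741163675911)) 1323.0
fl both (array([ 0.5611235 , -0.04376598, -0.16393112]), np.float64(0.16446683325422085))
chip/stripe 112 [[ 0.5964 -0.0156  0.087 ]]
chip/stripe 136 [[ 0.5653 -0.044   0.087 ]]
chip/stripe 113 [[ 0.5318 -0.0056  0.087 ]]
chip/stripe 117 [[ 0.5204 -0.0693  0.087 ]]
chip/stripe 77 [[ 0.5667 -0.044   0.087 ]]
chip/stripe 74 [[ 0.6002 -0.0167  0.087 ]]
chip/stripe 72 [[ 0.5232 -0.07    0.087 ]]
chip/stripe 77 [[ 0.5351 -0.0064  0.087 ]]
red 17 486.11764705882354 270.29411764705884 [[ 0.51679785 -0.30353129  0.107     ]]
grip [ 0.50965194 -0.3088393  -0.21097376] 0.1327696394936625
grip [ 0.50959028 -0.30831824  0.16637353] 0.10976372567825665
grip [ 0.50939624 -0.30823717  0.0554904 ] 0.10080119091426076
griptop (array([ 0.50887243, -0.30785711, -0.04140488]), np.float64(0.4122040858839109))
red 2 426.0 159.5 [[ 0.52433003 -0.30952558  0.107     ]]
grip [ 0.51195634 -0.30932381 -0.35932535] 0.13875687774972167
grip [ 0.51251332 -0.31044915  0.52461073] 0.13217542918454916
grip [ 0.51173221 -0.3081996   0.58379215] 0.13657379039894824
```

```bash
python3 - <<'E'
from fit import *
import pickle
T,S=pickle.load(open('ts.pkl','rb'))
def crop(p,X,polys,w=30,h=25,f=13):
    c=proj(p,X)[0].astype(int); o=np.array([c[0]-w,c[1]-h])
    im=cv2.resize(p['img'][o[1]:o[1]+2*h,o[0]:o[0]+2*w,::-1],None,fx=f,fy=f,interpolation=cv2.INTER_NEAREST)
    for P in polys:
        q=((proj(p,P)-o+.5)*f).astype(np.int32); cv2.polylines(im,[q],True,(0,255,0),1)
    return im
def rect(x,y,yaw,lx,ly,z): 
    b=boxpts(x,y,yaw,lx,ly,z,z)[::2]; return [b[0],b[1],b[3],b[2]]
a=[crop(p,[.510,-.309,.09],[rect(*v,.036,.02,.107),rect(*v,.036,.02,.061)],20,20,10) for p,v in((T,[.5095,-.3082,-.06]),(S,[.512,-.3092,-.06]))]
a2=[crop(p,[.498,.298,.04],[rect(*v,.13,.024,.06),rect(*v,.13,.024,.0)],40,40,5) for p,v in((T,[.4968,.2984,-.2457]),(S,[.501,.2984,-.2185]))]
cv2.imwrite('pics/ov.png',np.vstack([np.hstack(a),np.hstack(a2)])[:,:800]); print(np.vstack([np.hstack(a),np.hstack(a2)]).shape)
cv2.imwrite('pics/ov1.png',np.hstack(a));cv2.imwrite('pics/ov2.png',np.hstack(a2))
E
```

```text
(800, 800, 3)
```

View pics/ov1.png

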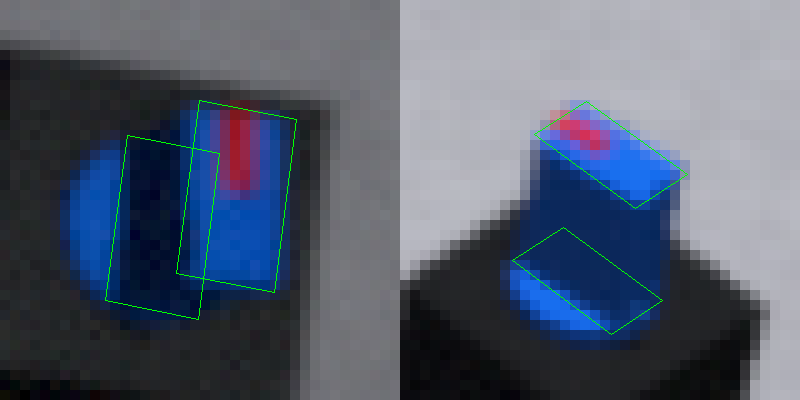

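View pics/ov2.png

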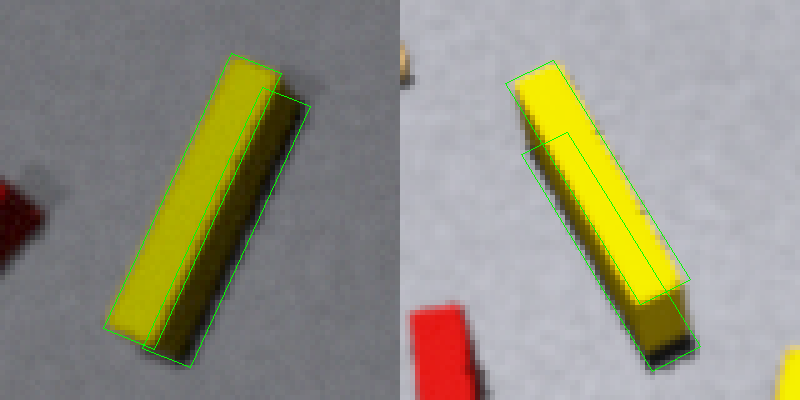

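The flange fits agree at about (0.561, -0.0435) with yaw -0.155. The scraper is at about (0.499, 0.298) with yaw -0.24. The grip is at about (0.5105, -0.309) with yaw about +0.07. I'll plan the move to the scraper.

```bash
cat > plan.py <<'E'
from h import *
import json
def tgtR(yaw): # tool x down, tool y at yaw
    c,s=np.cos(yaw),np.sin(yaw); return np.array([[0,c,s],[0,s,-c],[-1,0,0]])
def plan(pos,yaw,n=None,jaw=0,tilt=True):
    s=st(); P=np.array(s['tool_pos']); Q=R.from_quat(s['eef_rot']); G=R.from_matrix(tgtR(yaw))
    w=(Q.inv()*G).as_rotvec(); d=np.array(pos)-P
    need=max(np.linalg.norm(d)/.040,np.linalg.norm(w)/.118); n=n or int(np.ceil(need)); print('rows',n,'min',round(need,2))
    for i in range(n):
        print(json.dumps({"delta_pos":np.round(Q.inv().apply(d/n)*1000,1).tolist(),"twist":np.round(w/n,3).tolist(),"jaw":jaw})); Q=Q*R.from_rotvec(w/n)
E
python3 -c "
from plan import *
plan([.5,-.13,.24],-.24,14)"
```

```text
t 1.8 pos [ 0.1265 -0.5609  0.2313] F [ 0.4 -0.7  0.1] T [-0.05  0.04 -0.04] w 0.0854
[[0.0, 0.976, 0.22], [0.0, 0.22, -0.976], [-1.0, 0.0, -0.0]] [-1.5   0.21  1.54  0.    1.39 -0.15]
rows 14 min 14.26
{"delta_pos": [-0.6, 32.8, -24.2], "twist": [0.033, -0.0, -0.0], "jaw": 0}
{"delta_pos": [-0.6, 32.0, -25.2], "twist": [0.033, -0.0, -0.0], "jaw": 0}
{"delta_pos": [-0.6, 31.1, -26.3], "twist": [0.033, -0.0, -0.0], "jaw": 0}
{"delta_pos": [-0.6, 30.3, -27.3], "twist": [0.033, -0.0, -0.0], "jaw": 0}
{"delta_pos": [-0.6, 29.3, -28.3], "twist": [0.033, -0.0, -0.0], "jaw": 0}
{"delta_pos": [-0.6, 28.4, -29.2], "twist": [0.033, -0.0, -0.0], "jaw": 0}
{"delta_pos": [-0.6, 27.4, -30.1], "twist": [0.033, -0.0, -0.0], "jaw": 0}
{"delta_pos": [-0.6, 26.4, -31.0], "twist": [0.033, -0.0, -0.0], "jaw": 0}
{"delta_pos": [-0.6, 25.4, -31.9], "twist": [0.033, -0.0, -0.0], "jaw": 0}
{"delta_pos": [-0.6, 24.3, -32.7], "twist": [0.033, -0.0, -0.0], "jaw": 0}
{"delta_pos": [-0.6, 23.2, -33.5], "twist": [0.033, -0.0, -0.0], "jaw": 0}
{"delta_pos": [-0.6, 22.1, -34.2], "twist": [0.033, -0.0, -0.0], "jaw": 0}
{"delta_pos": [-0.6, 20.9, -34.9], "twist": [0.033, -0.0, -0.0], "jaw": 0}
{"delta_pos": [-0.6, 19.8, -35.6], "twist": [0.033, -0.0, -0.0], "jaw": 0}
```

Emit:
{"fn": "step_arm", "kwargs": {
  "series": [
    {"delta_pos":[-1,33,-24],"twist":[0.033,0,0],"jaw":0},
    {"delta_pos":[-1,32,-25],"twist":[0.033,0,0],"jaw":0},
    {"delta_pos":[-1,31,-26],"twist":[0.033,0,0],"jaw":0},
    {"delta_pos":[-1,30,-27],"twist":[0.033,0,0],"jaw":0},
    {"delta_pos":[-1,29,-28],"twist":[0.033,0,0],"jaw":0},
    {"delta_pos":[-1,28,-29],"twist":[0.033,0,0],"jaw":0},
    {"delta_pos":[-1,27,-30],"twist":[0.033,0,0],"jaw":0},
    {"delta_pos":[-1,26,-31],"twist":[0.033,0,0],"jaw":0},
    {"delta_pos":[-1,25,-32],"twist":[0.033,0,0],"jaw":0},
    {"delta_pos":[-1,24,-33],"twist":[0.033,0,0],"jaw":0},
    {"delta_pos":[-1,23,-33],"twist":[0.033,0,0],"jaw":0},
    {"delta_pos":[-1,22,-34],"twist":[0.033,0,0],"jaw":0}
  ]
}}

```text
time_s: 2.8
tool_pos: [0.4536, -0.193, 0.2434]
eef_rot: [-0.549, -0.441, 0.551, -0.448]
wrist_force: [0.6, -0.4, 0.5]
grip_width: 0.0851
```

```bash
python3 -c "
from plan import *
plan([.499,.298,.16],-.24,11)"
```

```text
t 2.8 pos [ 0.4536 -0.193   0.2434] F [ 0.6 -0.4  0.5] T [-0.02 -0.03 -0.05] w 0.0851
[[0.003, 0.978, -0.21], [-0.009, -0.21, -0.978], [-1.0, 0.005, 0.008]] [-0.57  0.02  1.73 -0.01  1.39  1.21]
rows 11 min 12.5
{"delta_pos": [7.2, -5.4, -44.6], "twist": [0.003, 0.001, -0.0], "jaw": 0}
{"delta_pos": [7.2, -5.5, -44.5], "twist": [0.003, 0.001, -0.0], "jaw": 0}
{"delta_pos": [7.3, -5.6, -44.5], "twist": [0.003, 0.001, -0.0], "jaw": 0}
{"delta_pos": [7.3, -5.7, -44.5], "twist": [0.003, 0.001, -0.0], "jaw": 0}
{"delta_pos": [7.3, -5.8, -44.5], "twist": [0.003, 0.001, -0.0], "jaw": 0}
{"delta_pos": [7.4, -5.9, -44.5], "twist": [0.003, 0.001, -0.0], "jaw": 0}
{"delta_pos": [7.4, -6.0, -44.4], "twist": [0.003, 0.001, -0.0], "jaw": 0}
{"delta_pos": [7.4, -6.2, -44.4], "twist": [0.003, 0.001, -0.0], "jaw": 0}
{"delta_pos": [7.5, -6.3, -44.4], "twist": [0.003, 0.001, -0.0], "jaw": 0}
{"delta_pos": [7.5, -6.4, -44.4], "twist": [0.003, 0.001, -0.0], "jaw": 0}
{"delta_pos": [7.5, -6.5, -44.4], "twist": [0.003, 0.001, -0.0], "jaw": 0}
```

Emit:
{"fn": "step_arm", "kwargs": {
  "series": [
    {"delta_pos":[0,-5,-40],"twist":[0.003,0,0],"jaw":0},
    {"delta_pos":[0,-5,-40],"twist":[0.003,0,0],"jaw":0},
    {"delta_pos":[0,-5,-40],"twist":[0.003,0,0],"jaw":0},
    {"delta_pos":[0,-5,-40],"twist":[0.003,0,0],"jaw":0},
    {"delta_pos":[4,-5,-40],"twist":[0.003,0,0],"jaw":0},
    {"delta_pos":[6,-5,-40],"twist":[0.003,0,0],"jaw":0},
    {"delta_pos":[8,-6,-40],"twist":[0.003,0,0],"jaw":0},
    {"delta_pos":[8,-6,-40],"twist":[0.003,0,0],"jaw":0},
    {"delta_pos":[8,-6,-40],"twist":[0,0,0],"jaw":0},
    {"delta_pos":[8,-6,-40],"twist":[0,0,0],"jaw":0},
    {"delta_pos":[8,-6,-40],"twist":[0,0,0],"jaw":0},
    {"delta_pos":[8,-6,-40],"twist":[0,0,0],"jaw":0}
  ]
}}

```text
time_s: 3.8
tool_pos: [0.5042, 0.2993, 0.1872]
eef_rot: [0.56, 0.429, -0.551, 0.446]
wrist_force: [0.1, 0.3, 0.4]
grip_width: 0.0856
```

```bash
python3 -c "
from plan import *
plan([.499,.298,.10],-.24,4)"
```

```text
t 3.8 pos [0.5042 0.2993 0.1872] F [0.1 0.3 0.4] T [-0.01  0.    0.01] w 0.0856
[[0.023, 0.972, -0.234], [-0.011, -0.234, -0.972], [-1.0, 0.025, 0.005]] [ 0.4   0.26  1.57 -0.02  1.29  2.21]
rows 4 min 2.18
{"delta_pos": [21.8, -1.7, 0.5], "twist": [0.001, 0.001, -0.006], "jaw": 0}
{"delta_pos": [21.8, -1.6, 0.5], "twist": [0.001, 0.001, -0.006], "jaw": 0}
{"delta_pos": [21.8, -1.5, 0.6], "twist": [0.001, 0.001, -0.006], "jaw": 0}
{"delta_pos": [21.8, -1.3, 0.6], "twist": [0.001, 0.001, -0.006], "jaw": 0}
```

Emit:
{"fn": "step_arm", "kwargs": {
  "series": [
    {"delta_pos":[22,-1.7,0.5],"twist":[0.001,0.001,-0.006],"jaw":0},
    {"delta_pos":[22,-1.6,0.5],"twist":[0.001,0.001,-0.006],"jaw":0},
    {"delta_pos":[22,-1.5,0.6],"twist":[0.001,0.001,-0.006],"jaw":0},
    {"delta_pos":[22,-1.3,0.6],"twist":[0.001,0.001,-0.006],"jaw":0},
    {"delta_pos":[0,0,0],"twist":[0,0,0],"jaw":0}
  ]
}}

```text
time_s: 4.22
tool_pos: [0.4987, 0.3108, 0.096]
eef_rot: [0.555, 0.441, -0.551, 0.44]
wrist_force: [-1.6, -0.8, -0.5]
grip_width: 0.0853
```

```bash
python3 -c "
from fit import *
a=[]
for n in('top','side'):
  p=snap(n)
  c=proj(p,[.498,.298,.06])[0].astype(int)
  a.append(cv2.resize(p['img'][c[1]-50:c[1]+50,c[0]-60:c[0]+60,::-1],None,fx=3.33,fy=3.33,interpolation=cv2.INTER_CUBIC))
cv2.imwrite('pics/s2.png',np.hstack(a))
from plan import *
plan([.499,.298,.026],-.24,5)
"
```

```text
t 4.32 pos [0.5016 0.3118 0.1003] F [0.7 0.7 0.7] T [-0.03  0.01  0.01] w 0.0855
[[0.011, 0.974, -0.224], [0.008, -0.225, -0.974], [-1.0, 0.009, -0.01]] [0.41 0.37 1.63 0.   1.13 2.2 ]
rows 5 min 1.89
{"delta_pos": [14.8, -0.0, 3.0], "twist": [0.003, -0.002, -0.002], "jaw": 0}
{"delta_pos": [14.8, 0.0, 2.9], "twist": [0.003, -0.002, -0.002], "jaw": 0}
{"delta_pos": [14.8, 0.0, 2.9], "twist": [0.003, -0.002, -0.002], "jaw": 0}
{"delta_pos": [14.9, 0.1, 2.9], "twist": [0.003, -0.002, -0.002], "jaw": 0}
{"delta_pos": [14.9, 0.1, 2.8], "twist": [0.003, -0.002, -0.002], "jaw": 0}
```

View pics/s2.png

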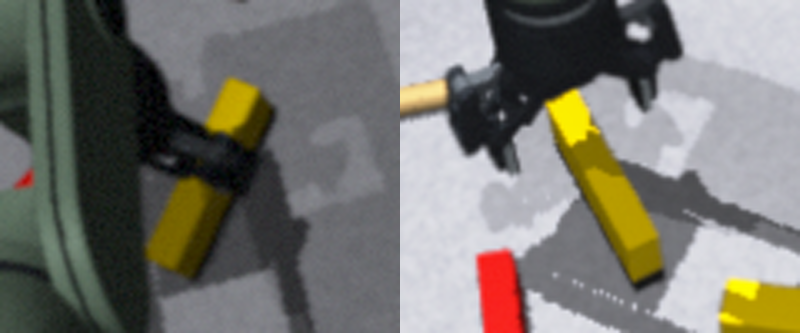

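Emit:
{"fn": "step_arm", "kwargs": {
  "series": [
    {"delta_pos":[0,0,13],"twist":[0.003,-0.002,-0.002],"jaw":0},
    {"delta_pos":[14,0,0],"twist":[0,-0.002,-0.002],"jaw":0},
    {"delta_pos":[15,0,0],"twist":[0,0,0],"jaw":0},
    {"delta_pos":[10,0,0],"twist":[0,0,0],"jaw":0},
    {"delta_pos":[0,0,0],"twist":[0,0,0],"jaw":0}
  ]
}}

```text
time_s: 4.73
tool_pos: [0.5058, 0.2989, 0.068]
eef_rot: [0.563, 0.437, -0.546, 0.441]
wrist_force: [-0.8, 0.3, -0.9]
grip_width: 0.0851
```

```bash
python3 -c "
from plan import *
plan([.499,.298,.027],-.24,3)
"
```

```text
t 4.73 pos [0.5058 0.2989 0.068 ] F [-0.8  0.3 -0.9] T [ 0.    0.04 -0.02] w 0.0851
[[0.022, 0.973, -0.229], [0.01, -0.23, -0.973], [-1.0, 0.019, -0.015]] [0.39 0.4  1.66 0.   1.06 2.19]
rows 3 min 1.04
{"delta_pos": [13.6, -2.4, 1.0], "twist": [0.003, -0.005, -0.006], "jaw": 0}
{"delta_pos": [13.6, -2.3, 1.0], "twist": [0.003, -0.005, -0.006], "jaw": 0}
{"delta_pos": [13.6, -2.2, 0.9], "twist": [0.003, -0.005, -0.006], "jaw": 0}
```

Emit:
{"fn": "step_arm", "kwargs": {
  "series": [
    {"delta_pos":[13,-2.4,1],"twist":[0.003,-0.008,-0.008],"jaw":0},
    {"delta_pos":[13,-2.4,1],"twist":[0.003,-0.006,-0.006],"jaw":0},
    {"delta_pos":[13,-2.2,1],"twist":[0.003,-0.005,-0.006],"jaw":0},
    {"delta_pos":[0,0,0],"twist":[0,0,0],"jaw":0}
  ]
}}

```text
time_s: 5.07
tool_pos: [0.5, 0.2977, 0.0275]
eef_rot: [-0.556, -0.435, 0.558, -0.437]
wrist_force: [-0.6, -0.2, -0.4]
grip_width: 0.0858
```

```bash
python3 -c "
from plan import *
plan([.499,.298,.027],-.24,1)
"
```

```text
t 5.07 pos [0.5    0.2977 0.0275] F [-0.6 -0.2 -0.4] T [-0.02  0.05 -0.02] w 0.0858
[[-0.001, 0.971, -0.241], [-0.004, -0.241, -0.971], [-1.0, 0.0, 0.004]] [ 0.39  0.46  1.67 -0.    1.01  2.21]
rows 1 min 0.04
{"delta_pos": [0.5, -1.1, -0.0], "twist": [-0.003, 0.004, -0.0], "jaw": 0}
```

Emit:
{"fn": "step_arm", "kwargs": {
  "newtons": 60,
  "series": [
    {"delta_pos":[0,0,0],"twist":[0,0,0],"jaw":1},
    {"delta_pos":[0,0,0],"twist":[0,0,0],"jaw":1},
    {"delta_pos":[0,0,0],"twist":[0,0,0],"jaw":1},
    {"delta_pos":[0,0,0],"twist":[0,0,0],"jaw":1},
    {"delta_pos":[0,0,0],"twist":[0,0,0],"jaw":1},
    {"delta_pos":[0,0,0],"twist":[0,0,0],"jaw":1},
    {"delta_pos":[0,0,0],"twist":[0,0,0],"jaw":1}
  ]
}}

```text
time_s: 5.65
tool_pos: [0.4999, 0.2982, 0.0269]
eef_rot: [-0.556, -0.435, 0.558, -0.437]
wrist_force: [-0.0, -1.0, -1.7]
grip_width: 0.0232
```

```bash
python3 -c "
from plan import *
st()
"
```

```text
t 5.65 pos [0.4999 0.2982 0.0269] F [-0.  -1.  -1.7] T [-0.01 -0.05 -0.02] w 0.0232
[[-0.001, 0.971, -0.24], [-0.004, -0.24, -0.971], [-1.0, -0.0, 0.004]] [ 0.39  0.47  1.67 -0.    1.01  2.21]
```

Emit:
{"fn": "step_arm", "kwargs": {
  "series": [
    {"delta_pos":[-20,0,0],"twist":[0,0,0],"jaw":1},
    {"delta_pos":[-35,0,0],"twist":[0,0,0],"jaw":1},
    {"delta_pos":[-35,0,0],"twist":[0,0,0],"jaw":1},
    {"delta_pos":[-35,0,0],"twist":[0,0,0],"jaw":1},
    {"delta_pos":[-10,0,0],"twist":[0,0,0],"jaw":1}
  ]
}}

```text
time_s: 6.07
tool_pos: [0.4946, 0.2963, 0.1596]
eef_rot: [-0.55, -0.437, 0.564, -0.435]
wrist_force: [1.7, 0.6, 0.1]
grip_width: 0.0231
```

```bash
python3 -c "
from plan import *
plan([.5755,.05,.15],-.155,8,1)
"
```

```text
t 6.07 pos [0.4946 0.2963 0.1596] F [1.7 0.6 0.1] T [ 0.04 -0.11 -0.04] w 0.0231
[[-0.017, 0.971, -0.24], [-0.01, -0.24, -0.971], [-1.0, -0.014, 0.014]] [ 0.39  0.29  1.59 -0.    1.28  2.21]
rows 8 min 6.48
{"delta_pos": [1.3, 17.2, 27.4], "twist": [-0.011, 0.002, 0.002], "jaw": 1}
{"delta_pos": [1.3, 16.9, 27.6], "twist": [-0.011, 0.002, 0.002], "jaw": 1}
{"delta_pos": [1.3, 16.6, 27.8], "twist": [-0.011, 0.002, 0.002], "jaw": 1}
{"delta_pos": [1.3, 16.3, 28.0], "twist": [-0.011, 0.002, 0.002], "jaw": 1}
{"delta_pos": [1.3, 16.0, 28.2], "twist": [-0.011, 0.002, 0.002], "jaw": 1}
{"delta_pos": [1.3, 15.7, 28.3], "twist": [-0.011, 0.002, 0.002], "jaw": 1}
{"delta_pos": [1.2, 15.4, 28.5], "twist": [-0.011, 0.002, 0.002], "jaw": 1}
{"delta_pos": [1.2, 15.1, 28.7], "twist": [-0.011, 0.002, 0.002], "jaw": 1}
```

Emit:
{"fn": "step_arm", "kwargs": {
  "series": [
    {"delta_pos":[1,17,27],"twist":[-0.011,0.002,0.002],"jaw":1},
    {"delta_pos":[1,17,28],"twist":[-0.011,0.002,0.002],"jaw":1},
    {"delta_pos":[1,17,28],"twist":[-0.011,0.002,0.002],"jaw":1},
    {"delta_pos":[1,16,28],"twist":[-0.011,0.002,0.002],"jaw":1},
    {"delta_pos":[1,16,28],"twist":[-0.011,0.002,0.002],"jaw":1},
    {"delta_pos":[1,16,28],"twist":[-0.011,0.002,0.002],"jaw":1},
    {"delta_pos":[1,15,28],"twist":[-0.011,0.002,0.002],"jaw":1},
    {"delta_pos":[1,15,20],"twist":[-0.011,0.002,0.002],"jaw":1},
    {"delta_pos":[0,0,0],"twist":[0,0,0],"jaw":1}
  ]
}}

```text
time_s: 6.82
tool_pos: [0.5807, 0.0532, 0.1509]
eef_rot: [0.538, 0.463, -0.53, 0.464]
wrist_force: [-0.3, -0.6, -1.2]
grip_width: 0.0235
```

```bash
python3 -c "
from plan import *
plan([.5745,.0435,.115],-.155,4,1)
snap('side','s3');snap('top','t3')
"
```

```text
t 6.82 pos [0.5807 0.0532 0.1509] F [-0.3 -0.6 -1.2] T [ 0.   -0.02 -0.03] w 0.0235
[[0.008, 0.99, -0.141], [0.006, -0.141, -0.99], [-1.0, 0.007, -0.008]] [-0.06  0.29  1.61  0.01  1.23  1.65]
rows 4 min 0.94
{"delta_pos": [8.9, -1.3, 2.7], "twist": [0.003, -0.002, -0.002], "jaw": 1}
{"delta_pos": [8.9, -1.2, 2.7], "twist": [0.003, -0.002, -0.002], "jaw": 1}
{"delta_pos": [9.0, -1.2, 2.7], "twist": [0.003, -0.002, -0.002], "jaw": 1}
{"delta_pos": [9.0, -1.2, 2.7], "twist": [0.003, -0.002, -0.002], "jaw": 1}
```

View pics/s3.png

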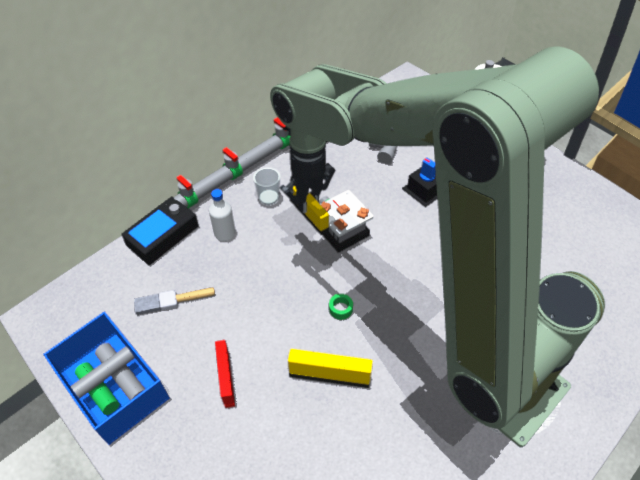

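View pics/t3.png

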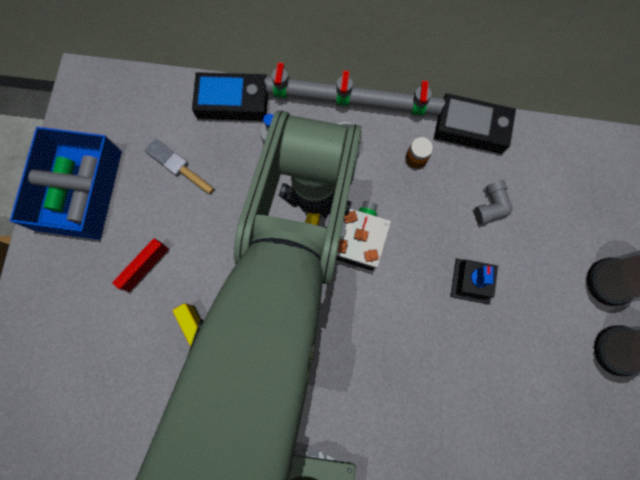

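The scraper is held upright beside the flange's +y edge (side view, 318,213), and the chips are untouched. I'll lower it and then wipe toward -y.

Emit:
{"fn": "step_arm", "kwargs": {
  "series": [
    {"delta_pos":[9,-1.5,1],"twist":[0.003,-0.004,-0.004],"jaw":1},
    {"delta_pos":[10,-1.5,1],"twist":[0.003,-0.003,-0.003],"jaw":1},
    {"delta_pos":[10,-1.2,1],"twist":[0.003,-0.002,-0.002],"jaw":1},
    {"delta_pos":[8,-1,1],"twist":[0.003,-0.002,-0.002],"jaw":1},
    {"delta_pos":[4,0,0],"twist":[0,0,0],"jaw":1},
    {"delta_pos":[0,0,0],"twist":[0,0,0],"jaw":1}
  ]
}}

```text
time_s: 7.42
tool_pos: [0.5677, 0.0591, 0.1021]
eef_rot: [-0.531, -0.466, 0.539, -0.458]
wrist_force: [0.5, -0.3, -0.9]
grip_width: 0.0232
```

```bash
python3 -c "
from plan import *
yp=-.09
c=np.array([.561,-.0435]);e=np.array([.1544,.988]);t=c+yp*e
plan([t[0],t[1],.108],-.155,18,1)
"
```

```text
t 7.42 pos [0.5677 0.0591 0.1021] F [ 0.5 -0.3 -0.9] T [0.   0.01 0.  ] w 0.0232
[[-0.015, 0.989, -0.146], [0.001, -0.146, -0.989], [-1.0, -0.015, 0.002]] [-0.05  0.34  1.65 -0.    1.16  1.67]
rows 18 min 4.82
{"delta_pos": [-0.3, 0.4, 10.7], "twist": [0.0, 0.0, 0.001], "jaw": 1}
{"delta_pos": [-0.3, 0.4, 10.7], "twist": [0.0, 0.0, 0.001], "jaw": 1}
{"delta_pos": [-0.3, 0.4, 10.7], "twist": [0.0, 0.0, 0.001], "jaw": 1}
{"delta_pos": [-0.3, 0.4, 10.7], "twist": [0.0, 0.0, 0.001], "jaw": 1}
{"delta_pos": [-0.3, 0.4, 10.7], "twist": [0.0, 0.0, 0.001], "jaw": 1}
{"delta_pos": [-0.3, 0.4, 10.7], "twist": [0.0, 0.0, 0.001], "jaw": 1}
{"delta_pos": [-0.3, 0.4, 10.7], "twist": [0.0, 0.0, 0.001], "jaw": 1}
{"delta_pos": [-0.3, 0.5, 10.7], "twist": [0.0, 0.0, 0.001], "jaw": 1}
{"delta_pos": [-0.3, 0.5, 10.7], "twist": [0.0, 0.0, 0.001], "jaw": 1}
{"delta_pos": [-0.3, 0.5, 10.7], "twist": [0.0, 0.0, 0.001], "jaw": 1}
{"delta_pos": [-0.3, 0.5, 10.7], "twist": [0.0, 0.0, 0.001], "jaw": 1}
{"delta_pos": [-0.3, 0.5, 10.7], "twist": [0.0, 0.0, 0.001], "jaw": 1}
{"delta_pos": [-0.3, 0.5, 10.7], "twist": [0.0, 0.0, 0.001], "jaw": 1}
{"delta_pos": [-0.3, 0.5, 10.7], "twist": [0.0, 0.0, 0.001], "jaw": 1}
{"delta_pos": [-0.3, 0.5, 10.7], "twist": [0.0, 0.0, 0.001], "jaw": 1}
{"delta_pos": [-0.3, 0.5, 10.7], "twist": [0.0, 0.0, 0.001], "jaw": 1}
{"delta_pos": [-0.3, 0.5, 10.7], "twist": [0.0, 0.0, 0.001], "jaw": 1}
{"delta_pos": [-0.3, 0.5, 10.7], "twist": [0.0, 0.0, 0.001], "jaw": 1}
```

Emit:
{"fn": "step_arm", "kwargs": {
  "series": [
    {"delta_pos":[-7,0,0],"twist":[0,0,0.008],"jaw":1},
    {"delta_pos":[0,1,0],"twist":[0,0,0.006],"jaw":1},
    {"delta_pos":[0,0,0],"twist":[0,0,0],"jaw":1}
  ]
}}

```text
time_s: 7.67
tool_pos: [0.5681, 0.0601, 0.1086]
eef_rot: [-0.534, -0.463, 0.536, -0.462]
wrist_force: [-0.1, -0.6, -1.6]
grip_width: 0.0232
```

```bash
python3 -c "
from plan import *
plan([.5735,.0435,.108],-.155,1,1)
"
```

```text
t 7.67 pos [0.5681 0.0601 0.1086] F [-0.1 -0.6 -1.6] T [-0.02  0.01  0.01] w 0.0232
[[-0.002, 0.989, -0.145], [-0.001, -0.145, -0.989], [-1.0, -0.002, 0.002]] [-0.05  0.33  1.66 -0.    1.16  1.67]
rows 1 min 0.44
{"delta_pos": [0.6, 7.8, 15.6], "twist": [0.01, 0.002, 0.002], "jaw": 1}
```

Emit:
{"fn": "step_arm", "kwargs": {
  "series": [
    {"delta_pos":[0.3,6,10],"twist":[0.01,0,0],"jaw":1},
    {"delta_pos":[0,2,10],"twist":[0,0,0],"jaw":1},
    {"delta_pos":[0,0,10],"twist":[0,0,0],"jaw":1},
    {"delta_pos":[0,0,10],"twist":[0,0,0],"jaw":1},
    {"delta_pos":[0,0,10],"twist":[0,0,0],"jaw":1}
  ]
}}

```text
time_s: 8.08
tool_pos: [0.5712, 0.0057, 0.1115]
eef_rot: [0.538, 0.458, -0.536, 0.462]
wrist_force: [-0.3, 0.4, -1.2]
grip_width: 0.023
```

```bash
python3 -c "
from plan import *
yp=-.09
c=np.array([.561,-.0435]);e=np.array([.1544,.988]);t=c+yp*e
plan([t[0],t[1],.108],-.155,10,1)
" | head -5
```

```text
t 8.08 pos [0.5712 0.0057 0.1115] F [-0.3  0.4 -1.2] T [0.04 0.01 0.02] w 0.023
[[0.004, 0.988, -0.153], [-0.002, -0.153, -0.988], [-1.0, 0.005, 0.002]] [-0.14  0.32  1.66 -0.    1.15  1.58]
rows 10 min 3.51
{"delta_pos": [0.4, -0.3, 14.0], "twist": [0.0, 0.0, -0.0], "jaw": 1}
{"delta_pos": [0.4, -0.3, 14.0], "twist": [0.0, 0.0, -0.0], "jaw": 1}
```

Emit:
{"fn": "step_arm", "kwargs": {
  "series": [
    {"delta_pos":[3,0,0],"twist":[0,0,0],"jaw":1},
    {"delta_pos":[0.7,0,9],"twist":[0,0,0],"jaw":1},
    {"delta_pos":[0.7,0,9],"twist":[0,0,0],"jaw":1},
    {"delta_pos":[0.5,0,9],"twist":[0,0,0],"jaw":1}
  ]
}}

```text
time_s: 8.42
tool_pos: [0.5665, -0.0254, 0.1066]
eef_rot: [0.539, 0.458, -0.537, 0.461]
wrist_force: [0.4, 2.8, 3.3]
grip_width: 0.0229
```

```bash
python3 -c "
from plan import *
yp=-.09
c=np.array([.561,-.0435]);e=np.array([.1544,.988]);t=c+yp*e
plan([t[0],t[1],.108],-.155,10,1)
snap('side','s4');snap('top','t4')
" | head -5
```

```text
t 8.42 pos [ 0.5665 -0.0254  0.1066] F [0.4 2.8 3.3] T [ 0.48  0.2  -0.12] w 0.0229
[[0.005, 0.988, -0.157], [-0.001, -0.157, -0.988], [-1.0, 0.005, 0.001]] [-0.2   0.32  1.68 -0.    1.14  1.53]
rows 10 min 2.72
{"delta_pos": [-0.1, -0.2, 10.9], "twist": [-0.0, 0.0, -0.001], "jaw": 1}
{"delta_pos": [-0.1, -0.2, 10.9], "twist": [-0.0, 0.0, -0.001], "jaw": 1}
```

View pics/s4.png

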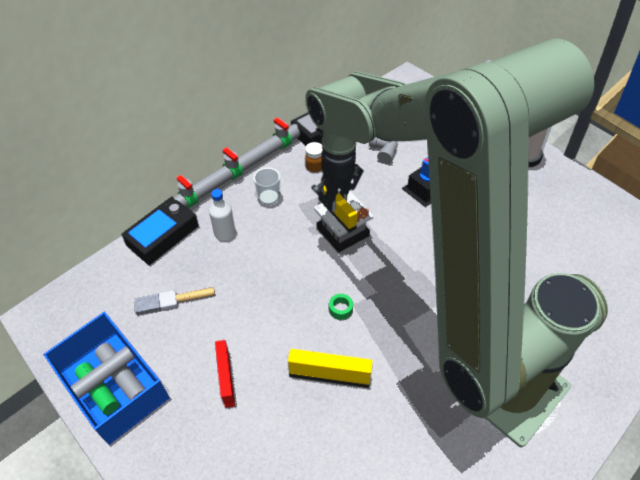

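The scraper is mid-flange (345,210), the flange behind it is clear, and the contact is light at about 3 N. I'll keep going.

Emit:
{"fn": "step_arm", "kwargs": {
  "series": [
    {"delta_pos":[0,0,9],"twist":[0,0,0],"jaw":1},
    {"delta_pos":[0.2,0,9],"twist":[0,0,0],"jaw":1},
    {"delta_pos":[0.2,0,9],"twist":[0,0,0],"jaw":1},
    {"delta_pos":[0.2,0,9],"twist":[0,0,0],"jaw":1}
  ]
}}

```text
time_s: 8.85
tool_pos: [0.5611, -0.0626, 0.1067]
eef_rot: [0.539, 0.458, -0.536, 0.461]
wrist_force: [-0.2, 0.5, 0.6]
grip_width: 0.023
```

```bash
python3 -c "
from plan import *
yp=-.09
c=np.array([.561,-.0435]);e=np.array([.1544,.988]);t=c+yp*e
plan([t[0],t[1],.108],-.155,8,1)
" | head -5
```

```text
t 8.85 pos [ 0.5611 -0.0626  0.1067] F [-0.2  0.5  0.6] T [ 0.29  0.05 -0.02] w 0.023
[[0.006, 0.988, -0.156], [-0.001, -0.156, -0.988], [-1.0, 0.006, -0.0]] [-0.26  0.31  1.68  0.    1.14  1.46]
rows 8 min 1.78
{"delta_pos": [-0.2, -0.4, 8.9], "twist": [-0.0, -0.0, -0.001], "jaw": 1}
{"delta_pos": [-0.2, -0.4, 8.9], "twist": [-0.0, -0.0, -0.001], "jaw": 1}
```

Emit:
{"fn": "step_arm", "kwargs": {
  "series": [
    {"delta_pos":[0,0,9],"twist":[0,0,0],"jaw":1},
    {"delta_pos":[0,0,9],"twist":[0,0,0],"jaw":1},
    {"delta_pos":[0,0,9],"twist":[0,0,0],"jaw":1},
    {"delta_pos":[0,0,9],"twist":[0,0,0],"jaw":1},
    {"delta_pos":[0,0,9],"twist":[0,0,0],"jaw":1},
    {"delta_pos":[0,0,9],"twist":[0,0,0],"jaw":1},
    {"delta_pos":[0,0,9],"twist":[0,0,0],"jaw":1}
  ]
}}

```text
time_s: 9.43
tool_pos: [0.5493, -0.133, 0.1061]
eef_rot: [0.538, 0.458, -0.537, 0.461]
wrist_force: [-0.8, -0.7, -2.1]
grip_width: 0.0233
```

```bash
python3 -c "
from plan import *
st()
snap('side','s5');snap('top','t5')
" | head -5
```

```text
t 9.43 pos [ 0.5493 -0.133   0.1061] F [-0.8 -0.7 -2.1] T [ 0.04  0.03 -0.03] w 0.0233
[[0.005, 0.988, -0.156], [-0.003, -0.156, -0.988], [-1.0, 0.005, 0.002]] [-0.39  0.32  1.68 -0.    1.14  1.34]
```

View pics/s5.png

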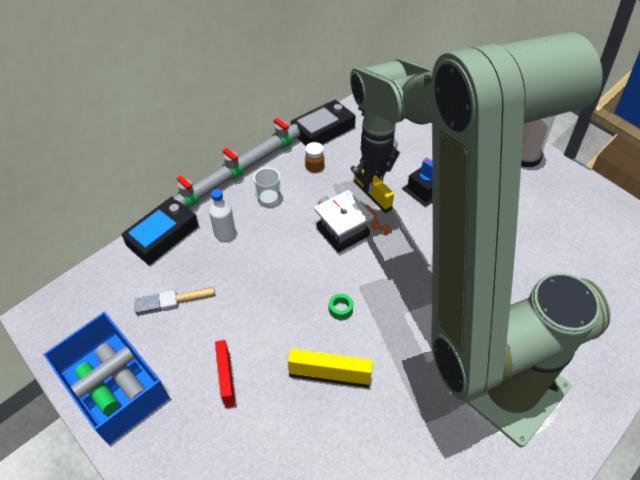

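View pics/t5.png

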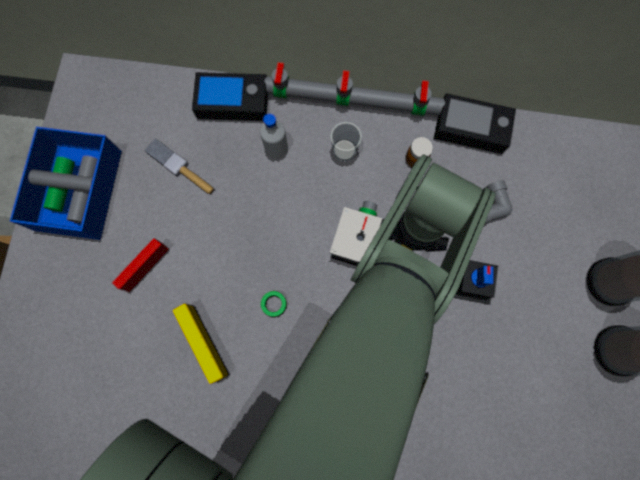

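The flange is bare in the side view (343,212) and the chips lie on the bench at (378,218). Next I'll set the scraper down in the clear area on the +y side.

Emit:
{"fn": "step_arm", "kwargs": {
  "series": [
    {"delta_pos":[-30,0,0],"twist":[0,0,0],"jaw":1},
    {"delta_pos":[-25,0,-20],"twist":[0,0,0],"jaw":1},
    {"delta_pos":[0,4,-38],"twist":[0,0,0],"jaw":1},
    {"delta_pos":[0,5,-38],"twist":[0,0,0],"jaw":1},
    {"delta_pos":[0,5,-38],"twist":[0,0,0],"jaw":1},
    {"delta_pos":[0,5,-38],"twist":[0,0,0],"jaw":1},
    {"delta_pos":[0,5,-38],"twist":[0,0,0],"jaw":1},
    {"delta_pos":[0,5,-38],"twist":[0,0,0],"jaw":1},
    {"delta_pos":[0,0,-20],"twist":[0,0,0],"jaw":1},
    {"delta_pos":[0,0,0],"twist":[0,0,0],"jaw":1}
  ]
}}

```text
time_s: 10.37
tool_pos: [0.6236, 0.1376, 0.1628]
eef_rot: [0.542, 0.456, -0.538, 0.458]
wrist_force: [-0.3, -0.4, -2.2]
grip_width: 0.0231
```

```bash
python3 -c "
from plan import *
plan([.56,.145,.05],-.155,5,1)
"
```

```text
t 10.37 pos [0.6236 0.1376 0.1628] F [-0.3 -0.4 -2.2] T [-0.    0.02 -0.02] w 0.0231
[[0.006, 0.986, -0.165], [0.002, -0.165, -0.986], [-1.0, 0.006, -0.003]] [0.08 0.39 1.45 0.   1.29 1.82]
rows 5 min 3.24
{"delta_pos": [22.5, -12.9, 0.7], "twist": [-0.002, -0.001, -0.001], "jaw": 1}
{"delta_pos": [22.5, -12.9, 0.7], "twist": [-0.002, -0.001, -0.001], "jaw": 1}
{"delta_pos": [22.5, -12.9, 0.6], "twist": [-0.002, -0.001, -0.001], "jaw": 1}
{"delta_pos": [22.5, -12.8, 0.6], "twist": [-0.002, -0.001, -0.001], "jaw": 1}
{"delta_pos": [22.5, -12.8, 0.5], "twist": [-0.002, -0.001, -0.001], "jaw": 1}
```

Emit:
{"fn": "step_arm", "kwargs": {
  "series": [
    {"delta_pos":[22,-13,0.7],"twist":[-0.002,-0.001,-0.001],"jaw":1},
    {"delta_pos":[22,-13,0.7],"twist":[-0.002,-0.001,-0.001],"jaw":1},
    {"delta_pos":[22,-13,0.6],"twist":[-0.002,-0.001,-0.001],"jaw":1},
    {"delta_pos":[22,-13,0.6],"twist":[-0.002,-0.001,-0.001],"jaw":1},
    {"delta_pos":[15,-10,0.5],"twist":[-0.002,-0.001,-0.001],"jaw":1},
    {"delta_pos":[0,0,0],"twist":[0,0,0],"jaw":1}
  ]
}}

```text
time_s: 10.87
tool_pos: [0.5618, 0.1463, 0.0572]
eef_rot: [0.537, 0.459, -0.535, 0.463]
wrist_force: [-1.3, -0.1, -1.9]
grip_width: 0.0237
```

```bash
python3 -c "
from plan import *
plan([.56,.145,.0275],-.155,5,1)
"
```

```text
t 10.87 pos [0.5618 0.1463 0.0572] F [-1.3 -0.1 -1.9] T [ 0.09  0.07 -0.06] w 0.0237
[[0.005, 0.989, -0.148], [-0.003, -0.148, -0.989], [-1.0, 0.006, 0.002]] [ 0.11  0.41  1.67 -0.    1.06  1.83]
rows 5 min 0.74
{"delta_pos": [5.9, -0.3, 0.3], "twist": [0.001, 0.0, -0.001], "jaw": 1}
{"delta_pos": [5.9, -0.3, 0.3], "twist": [0.001, 0.0, -0.001], "jaw": 1}
{"delta_pos": [5.9, -0.3, 0.3], "twist": [0.001, 0.0, -0.001], "jaw": 1}
{"delta_pos": [5.9, -0.3, 0.3], "twist": [0.001, 0.0, -0.001], "jaw": 1}
{"delta_pos": [5.9, -0.3, 0.3], "twist": [0.001, 0.0, -0.001], "jaw": 1}
```

Emit:
{"fn": "step_arm", "kwargs": {
  "series": [
    {"delta_pos":[8,0,0],"twist":[0.001,0,-0.003],"jaw":1},
    {"delta_pos":[7,0,0],"twist":[0.001,-0.002,-0.003],"jaw":1},
    {"delta_pos":[6,0,0],"twist":[0,-0.001,0],"jaw":1},
    {"delta_pos":[5,0,0],"twist":[0,0,0],"jaw":1},
    {"delta_pos":[2,0,0],"twist":[0,0,0],"jaw":1},
    {"delta_pos":[0,0,0],"twist":[0,0,0],"jaw":1}
  ]
}}

```text
time_s: 11.37
tool_pos: [0.567, 0.1446, 0.03]
eef_rot: [0.537, 0.458, -0.536, 0.463]
wrist_force: [0.2, 0.5, -1.5]
grip_width: 0.0227
```

```bash
python3 -c "
from plan import *
plan([.56,.145,.0270],-.155,1,1)
"
```

```text
t 11.37 pos [0.567  0.1446 0.03  ] F [ 0.2  0.5 -1.5] T [0.02 0.01 0.02] w 0.0227
[[0.006, 0.988, -0.153], [-0.005, -0.153, -0.988], [-1.0, 0.006, 0.004]] [ 0.1   0.46  1.67 -0.01  1.01  1.83]
rows 1 min 0.19
{"delta_pos": [2.9, -7.0, 0.6], "twist": [0.002, 0.004, -0.006], "jaw": 1}
```

Emit:
{"fn": "step_arm", "kwargs": {
  "series": [
    {"delta_pos":[2,0,0],"twist":[0,0.003,-0.004],"jaw":1},
    {"delta_pos":[1,0,0],"twist":[0,0,0],"jaw":1},
    {"delta_pos":[0.5,0,0],"twist":[0,0,0],"jaw":1}
  ]
}}

```text
time_s: 11.62
tool_pos: [0.5692, 0.1445, 0.0276]
eef_rot: [0.538, 0.459, -0.535, 0.462]
wrist_force: [0.0, -0.0, -1.7]
grip_width: 0.0233
```

Emit:
{"fn": "step_arm", "kwargs": {
  "series": [
    {"delta_pos":[1,0,0],"twist":[0,0,0],"jaw":1},
    {"delta_pos":[0.5,0,0],"twist":[0,0,0],"jaw":1}
  ]
}}

```text
time_s: 11.78
tool_pos: [0.5698, 0.1445, 0.0268]
eef_rot: [0.538, 0.459, -0.535, 0.462]
wrist_force: [-0.6, 0.2, 0.1]
grip_width: 0.0233
```

Light contact with the bench, so I'll release and lift.

Emit:
{"fn": "step_arm", "kwargs": {
  "series": [
    {"delta_pos":[0,0,0],"twist":[0,0,0],"jaw":0},
    {"delta_pos":[0,0,0],"twist":[0,0,0],"jaw":0},
    {"delta_pos":[0,0,0],"twist":[0,0,0],"jaw":0},
    {"delta_pos":[0,0,0],"twist":[0,0,0],"jaw":0},
    {"delta_pos":[-10,0,0],"twist":[0,0,0],"jaw":0},
    {"delta_pos":[-25,0,0],"twist":[0,0,0],"jaw":0},
    {"delta_pos":[-40,0,0],"twist":[0,0,0],"jaw":0},
    {"delta_pos":[-40,0,0],"twist":[0,0,0],"jaw":0},
    {"delta_pos":[-40,0,0],"twist":[0,0,0],"jaw":0},
    {"delta_pos":[-30,0,0],"twist":[0,0,0],"jaw":0}
  ]
}}

```text
time_s: 12.62
tool_pos: [0.5625, 0.1442, 0.2135]
eef_rot: [-0.533, -0.462, 0.54, -0.458]
wrist_force: [1.0, -0.2, 0.3]
grip_width: 0.0855
```

```bash
python3 -c "
from plan import *
plan([.515,-.28,.22],.07,12,0)
snap('side','s6')
"
```

```text
t 12.62 pos [0.5625 0.1442 0.2135] F [ 1.  -0.2  0.3] T [-0.03 -0.05  0.01] w 0.0855
[[-0.011, 0.988, -0.153], [-0.002, -0.153, -0.988], [-1.0, -0.011, 0.004]] [ 0.1   0.24  1.54 -0.    1.37  1.83]
rows 12 min 10.67
{"delta_pos": [-0.4, 1.5, 35.5], "twist": [-0.019, 0.0, 0.001], "jaw": 0}
{"delta_pos": [-0.4, 0.8, 35.6], "twist": [-0.019, 0.0, 0.001], "jaw": 0}
{"delta_pos": [-0.4, 0.2, 35.6], "twist": [-0.019, 0.0, 0.001], "jaw": 0}
{"delta_pos": [-0.4, -0.5, 35.6], "twist": [-0.019, 0.0, 0.001], "jaw": 0}
{"delta_pos": [-0.5, -1.2, 35.6], "twist": [-0.019, 0.0, 0.001], "jaw": 0}
{"delta_pos": [-0.5, -1.8, 35.5], "twist": [-0.019, 0.0, 0.001], "jaw": 0}
{"delta_pos": [-0.5, -2.5, 35.5], "twist": [-0.019, 0.0, 0.001], "jaw": 0}
{"delta_pos": [-0.5, -3.1, 35.4], "twist": [-0.019, 0.0, 0.001], "jaw": 0}
{"delta_pos": [-0.5, -3.8, 35.4], "twist": [-0.019, 0.0, 0.001], "jaw": 0}
{"delta_pos": [-0.5, -4.5, 35.3], "twist": [-0.019, 0.0, 0.001], "jaw": 0}
{"delta_pos": [-0.5, -5.1, 35.2], "twist": [-0.019, 0.0, 0.001], "jaw": 0}
{"delta_pos": [-0.5, -5.8, 35.1], "twist": [-0.019, 0.0, 0.001], "jaw": 0}
```

View pics/s6.png

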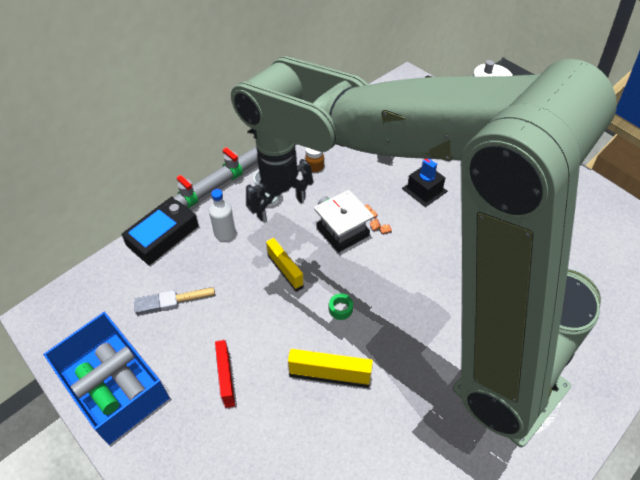

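The scraper stands on the bench at (284,263) and the chips lie beside the pump. Now to the shaft.

Emit:
{"fn": "step_arm", "kwargs": {
  "series": [
    {"delta_pos":[0,1.5,35],"twist":[-0.019,0,0.001],"jaw":0},
    {"delta_pos":[0,1,35],"twist":[-0.019,0,0.001],"jaw":0},
    {"delta_pos":[0,0,35],"twist":[-0.019,0,0.001],"jaw":0},
    {"delta_pos":[0,0,35],"twist":[-0.019,0,0.001],"jaw":0},
    {"delta_pos":[0,-1,35],"twist":[-0.019,0,0.001],"jaw":0},
    {"delta_pos":[0,-2,35],"twist":[-0.019,0,0.001],"jaw":0},
    {"delta_pos":[0,-2,35],"twist":[-0.019,0,0.001],"jaw":0},
    {"delta_pos":[0,-3,35],"twist":[-0.019,0,0.001],"jaw":0},
    {"delta_pos":[0,-4,35],"twist":[-0.019,0,0.001],"jaw":0},
    {"delta_pos":[0,-4,35],"twist":[-0.019,0,0.001],"jaw":0},
    {"delta_pos":[0,-5,35],"twist":[-0.019,0,0.001],"jaw":0},
    {"delta_pos":[0,-6,25],"twist":[-0.019,0,0.001],"jaw":0}
  ]
}}

```text
time_s: 13.67
tool_pos: [0.5296, -0.2756, 0.2392]
eef_rot: [0.484, 0.511, -0.464, 0.537]
wrist_force: [0.7, 0.1, -0.1]
grip_width: 0.0856
```

```bash
cat > gripfit.py <<'E'
from fit import *
def rd(h): return ((h[...,0]>100)&(h[...,0]<128)&(h[...,1]>110)&(h[...,2]>30))|(((h[...,0]<8)|(h[...,0]>160))&(h[...,1]>90)&(h[...,2]>60))
E
python3 - <<'E'
from plan import *
from gripfit import *
import pickle
T,S=pickle.load(open('ts.pkl','rb'))
# grip yaw: top face bright blue/red pixels
for p,vm in((T,120),(S,190)):
    h=hsv(p); k=(rd(h)&(h[...,2]>vm)&near(p,[.510,-.309,.107],14 )).astype(np.uint8)
    n,l,s,c=cv2.connectedComponentsWithStats(k); u=proj(p,[.51,-.309,.107])[0]
    i=1+np.argmin([np.linalg.norm(c[j]-u) for j in range(1,n)])
    print(s[i],c[i],onz(p,c[i],.107))
    m=(l==i).astype(float)
    for y0 in(-.1,.1,.25): print(fit([(p,m)],[.51,-.309,y0],.036,.02,.1069,.107))
plan([.5105,-.3085,.15],.08,2)
E
```

```text
[484 266   9  18 138] [487.9057971  274.77536232] [[ 0.50810918 -0.30775195  0.107     ]]
(array([ 0.51000375, -0.30877616,  0.05873683]), np.float64(0.32823142266778915))
(array([ 0.50881956, -0.30748517,  0.14847683]), np.float64(0.32410185398876834))
(array([ 0.50914873, -0.30777955, -0.04499042]), np.float64(0.3349963149838425))
[423 158  14   9  57] [430.         162.19298246] [[ 0.51067481 -0.30929922  0.107     ]]
(array([ 0.51157852, -0.30996463,  0.01191339]), np.float64(0.3806908388757776))
(array([ 0.51129183, -0.31006857,  0.16082551]), np.float64(0.40681370941292216))
(array([ 0.50970679, -0.3090463 ,  0.20671296]), np.float64(0.42235484272037804))
t 13.67 pos [ 0.5296 -0.2756  0.2392] F [ 0.7  0.1 -0.1] T [-0.01 -0.01 -0.01] w 0.0856
[[0.047, 0.994, 0.101], [-0.003, 0.101, -0.995], [-0.999, 0.046, 0.008]] [-0.64  0.22  1.51  0.03  1.37  0.83]
rows 2 min 2.42
{"delta_pos": [44.2, -13.2, 15.0], "twist": [0.01, 0.004, -0.023], "jaw": 0}
{"delta_pos": [44.4, -12.0, 15.3], "twist": [0.01, 0.004, -0.023], "jaw": 0}
```

Emit:
{"fn": "step_arm", "kwargs": {
  "series": [
    {"delta_pos":[30,-12,16],"twist":[0.01,0.004,-0.023],"jaw":0},
    {"delta_pos":[35,-12,16],"twist":[0.01,0.004,-0.02],"jaw":0},
    {"delta_pos":[20,0,0],"twist":[0,0,0],"jaw":0},
    {"delta_pos":[0,0,0],"twist":[0,0,0],"jaw":0}
  ]
}}

```text
time_s: 14.0
tool_pos: [0.5111, -0.322, 0.1576]
eef_rot: [0.482, 0.512, -0.482, 0.523]
wrist_force: [-0.5, 1.0, -1.5]
grip_width: 0.0855
```

```bash
python3 -c "
from plan import *
plan([.5105,-.3085,.11],.08,3)
"
```

```text
t 14.0 pos [ 0.5111 -0.322   0.1576] F [-0.5  1.  -1.5] T [0.03 0.06 0.05] w 0.0855
[[0.012, 0.997, 0.071], [-0.01, 0.072, -0.997], [-1.0, 0.011, 0.011]] [-0.71  0.32  1.55 -0.    1.25  0.79]
rows 3 min 1.24
{"delta_pos": [15.8, -0.1, -4.7], "twist": [-0.003, 0.004, -0.004], "jaw": 0}
{"delta_pos": [15.8, 0.0, -4.6], "twist": [-0.003, 0.004, -0.004], "jaw": 0}
{"delta_pos": [15.9, 0.1, -4.6], "twist": [-0.003, 0.004, -0.004], "jaw": 0}
```

Emit:
{"fn": "step_arm", "kwargs": {
  "series": [
    {"delta_pos":[5,0,-13],"twist":[-0.003,0.005,-0.006],"jaw":0},
    {"delta_pos":[10,0,0],"twist":[-0.003,0.004,-0.004],"jaw":0},
    {"delta_pos":[12,0,0],"twist":[-0.003,0,0],"jaw":0},
    {"delta_pos":[0,0,0],"twist":[0,0,0],"jaw":0}
  ]
}}

```text
time_s: 14.33
tool_pos: [0.5117, -0.3074, 0.132]
eef_rot: [0.479, 0.519, -0.479, 0.522]
wrist_force: [0.0, 0.2, -0.1]
grip_width: 0.0853
```

```bash
python3 -c "
from fit import *
a=[]
for n in('top','side'):
  p=snap(n)
  c=proj(p,[.51,-.308,.09])[0].astype(int)
  a.append(cv2.resize(p['img'][c[1]-50:c[1]+50,c[0]-60:c[0]+60,::-1],None,fx=3.33,fy=3.33,interpolation=cv2.INTER_CUBIC))
cv2.imwrite('pics/s7.png',np.hstack(a))
from plan import *
plan([.5105,-.3085,.068],.08,4)
"
```

```text
t 14.43 pos [ 0.513  -0.3087  0.1343] F [ 0.1 -0.2  0.1] T [-0.02 -0.07  0.  ] w 0.0854
[[0.007, 0.997, 0.082], [-0.006, 0.082, -0.997], [-1.0, 0.006, 0.006]] [-0.69  0.34  1.58 -0.    1.21  0.8 ]
rows 4 min 1.66
{"delta_pos": [16.6, -0.7, -0.2], "twist": [0.001, 0.002, -0.002], "jaw": 0}
{"delta_pos": [16.6, -0.7, -0.2], "twist": [0.001, 0.002, -0.002], "jaw": 0}
{"delta_pos": [16.6, -0.7, -0.2], "twist": [0.001, 0.002, -0.002], "jaw": 0}
{"delta_pos": [16.6, -0.6, -0.1], "twist": [0.001, 0.002, -0.002], "jaw": 0}
```

View pics/s7.png

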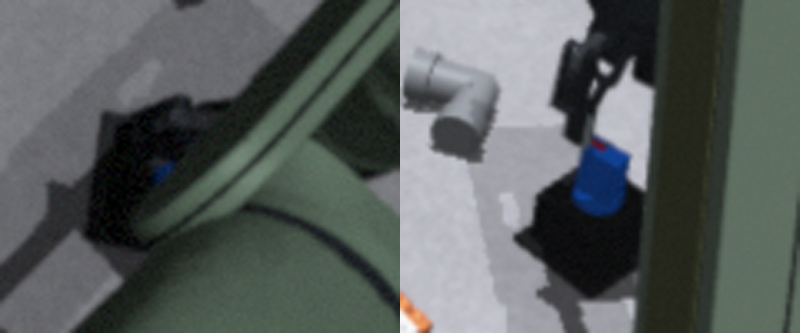

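Emit:
{"fn": "step_arm", "kwargs": {
  "series": [
    {"delta_pos":[15,-1,0],"twist":[0.001,0.002,-0.004],"jaw":0},
    {"delta_pos":[15,-1,0],"twist":[0.001,0.002,-0.004],"jaw":0},
    {"delta_pos":[15,-1,0],"twist":[0.001,0.002,-0.003],"jaw":0},
    {"delta_pos":[13,-0.5,0],"twist":[0.001,0.002,-0.002],"jaw":0},
    {"delta_pos":[0,0,0],"twist":[0,0,0],"jaw":0}
  ]
}}

```text
time_s: 14.85
tool_pos: [0.5123, -0.3103, 0.0748]
eef_rot: [0.478, 0.519, -0.481, 0.52]
wrist_force: [-1.0, 0.4, -1.0]
grip_width: 0.0852
```

```bash
python3 -c "
from plan import *
plan([.5105,-.3085,.068],.08,1)
"
```

```text
t 14.85 pos [ 0.5123 -0.3103  0.0748] F [-1.   0.4 -1. ] T [0.04 0.01 0.02] w 0.0852
[[-0.002, 0.997, 0.08], [-0.004, 0.08, -0.997], [-1.0, -0.002, 0.003]] [-0.69  0.42  1.61 -0.    1.11  0.81]
rows 1 min 0.18
{"delta_pos": [6.8, -1.6, -2.0], "twist": [-0.0, 0.003, 0.002], "jaw": 0}
```

Emit:
{"fn": "step_arm", "kwargs": {
  "newtons": 70,
  "series": [
    {"delta_pos":[5,-1.5,-2],"twist":[0,0.003,0.002],"jaw":0},
    {"delta_pos":[0,0,0],"twist":[0,0,0],"jaw":0},
    {"delta_pos":[0,0,0],"twist":[0,0,0],"jaw":1},
    {"delta_pos":[0,0,0],"twist":[0,0,0],"jaw":1},
    {"delta_pos":[0,0,0],"twist":[0,0,0],"jaw":1},
    {"delta_pos":[0,0,0],"twist":[0,0,0],"jaw":1},
    {"delta_pos":[0,0,0],"twist":[0,0,0],"jaw":1},
    {"delta_pos":[0,0,0],"twist":[0,0,0],"jaw":1},
    {"delta_pos":[0,0,0],"twist":[0,0,0],"jaw":1}
  ]
}}

```text
time_s: 15.6
tool_pos: [0.5113, -0.3092, 0.0703]
eef_rot: [0.48, 0.519, -0.48, 0.52]
wrist_force: [-0.1, 0.5, -1.0]
grip_width: 0.019
```

```bash
python3 -c "
from plan import *
st()
"
```

```text
t 15.6 pos [ 0.5113 -0.3092  0.0703] F [-0.1  0.5 -1. ] T [-0.02 -0.01 -0.  ] w 0.019
[[0.002, 0.997, 0.08], [-0.002, 0.08, -0.997], [-1.0, 0.002, 0.002]] [-0.69  0.43  1.62 -0.    1.1   0.8 ]
```

Emit:
{"fn": "step_arm", "kwargs": {
  "series": [
    {"delta_pos":[-12,0,0],"twist":[0,0,0],"jaw":1},
    {"delta_pos":[-22,0,0],"twist":[0,0,0],"jaw":1},
    {"delta_pos":[-25,0,0],"twist":[0,0,0],"jaw":1},
    {"delta_pos":[-25,0,0],"twist":[0,0,0],"jaw":1},
    {"delta_pos":[-15,0,0],"twist":[0,0,0],"jaw":1},
    {"delta_pos":[-6,0,0],"twist":[0,0,0],"jaw":1},
    {"delta_pos":[0,0,0],"twist":[0,0,0],"jaw":1}
  ]
}}

```text
time_s: 16.18
tool_pos: [0.5096, -0.3077, 0.1815]
eef_rot: [0.48, 0.52, -0.48, 0.519]
wrist_force: [-0.3, -0.1, -0.5]
grip_width: 0.0192
```

```bash
python3 -c "
from plan import *
plan([.56,-.09,.18],-.155,9,1)
snap('side','s8')
"
```

```text
t 16.18 pos [ 0.5096 -0.3077  0.1815] F [-0.3 -0.1 -0.5] T [ 0.03 -0.05 -0.  ] w 0.0192
[[-0.002, 0.997, 0.08], [0.001, 0.08, -0.997], [-1.0, -0.002, -0.002]] [-0.69  0.29  1.54 -0.    1.31  0.8 ]
rows 9 min 5.59
{"delta_pos": [0.2, 7.5, -23.7], "twist": [0.026, -0.0, 0.0], "jaw": 1}
{"delta_pos": [0.2, 6.9, -23.9], "twist": [0.026, -0.0, 0.0], "jaw": 1}
{"delta_pos": [0.2, 6.3, -24.0], "twist": [0.026, -0.0, 0.0], "jaw": 1}
{"delta_pos": [0.2, 5.6, -24.2], "twist": [0.026, -0.0, 0.0], "jaw": 1}
{"delta_pos": [0.2, 5.0, -24.3], "twist": [0.026, -0.0, 0.0], "jaw": 1}
{"delta_pos": [0.2, 4.4, -24.4], "twist": [0.026, -0.0, 0.0], "jaw": 1}
{"delta_pos": [0.2, 3.7, -24.5], "twist": [0.026, -0.0, 0.0], "jaw": 1}
{"delta_pos": [0.2, 3.1, -24.6], "twist": [0.026, -0.0, 0.0], "jaw": 1}
{"delta_pos": [0.2, 2.4, -24.7], "twist": [0.026, -0.0, 0.0], "jaw": 1}
```

View pics/s8.png

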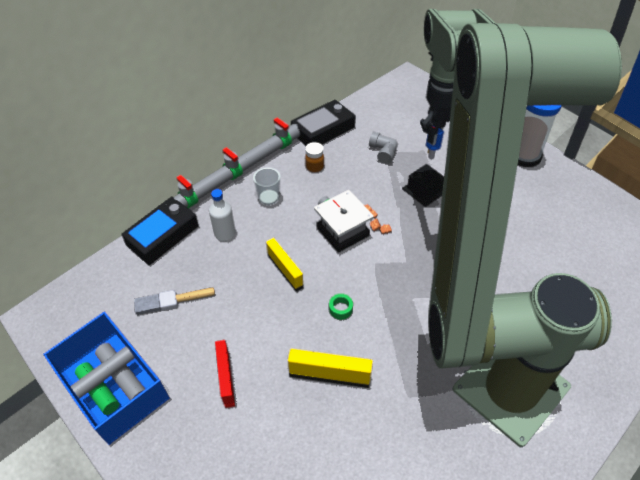

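The shaft is held clear of the stand at (435,142). The flange is bare, so I'll measure the bore accurately now.

```bash
python3 - <<'E'
from fit import *
T=snap('top');S=snap('side')
ims=[]
for p,vm in((T,140),(S,222)):
    h=hsv(p); k=((h[...,1]<45)&(h[...,2]>vm)|((h[...,0]<8)&(h[...,1]>60)))&near(p,[.561,-.0435,.08],42); k=cv2.morphologyEx(k.astype(np.uint8),cv2.MORPH_CLOSE,np.ones((9,9)))
    n,l,s,c=cv2.connectedComponentsWithStats(k); i=1+np.argmax(s[1:,4]); m=(l==i).astype(float)
    print('flange',fit([(p,m)],[.561,-.0435,-.155],.104,.104,.0799,.08),onz(p,c[i],.08))
    d=((h[...,2]<(110 if p is T else 140))&(h[...,1]<100)&near(p,[.561,-.0435,.08],12)).astype(float)
    g=np.maximum(0,(150 if p is T else 220)-h[...,2])*near(p,[.561,-.0435,.08],10)*(h[...,1]<90)
    yy,xx=np.mgrid[:480,:640]; u=[(xx*g).sum()/g.sum(),(yy*g).sum()/g.sum()]; print('bore dark',u,onz(p,u,.08),onz(p,u,.075))
    r=(((h[...,0]<10)|(h[...,0]>170))&(h[...,1]>80)&near(p,[.575,-.045,.08],22)); y,x=np.nonzero(r); X=onz(p,np.c_[x,y],.08)
    sel=(np.hypot(X[:,0]-.561,X[:,1]+.0435)<.06); X=X[sel]; v=np.linalg.svd(X[:,:2]-X[:,:2].mean(0))[2][0]; v*=np.sign(v[0]); print('stripe',len(X),X.mean(0),np.arctan2(v[1],v[0]))
    c=proj(p,[.561,-.0435,.08])[0].astype(int)
    ims.append(cv2.resize(p['img'][c[1]-33:c[1]+33,c[0]-33:c[0]+33,::-1],None,fx=6,fy=6,interpolation=cv2.INTER_CUBIC))
cv2.imwrite('pics/fl.png',np.hstack(ims))
E
```

```text
flange (array([ 0.55896795, -0.04350057, -0.16316298]), np.float64(0.13189503608988384)) [[ 0.55548944 -0.04865948  0.08      ]]
bore dark [np.float64(360.55839746491625), np.float64(235.29379809868718)] [[ 0.56107157 -0.04330273  0.08      ]] [[ 0.56225332 -0.04355751  0.075     ]]
stripe 33 [ 0.58948624 -0.04800002  0.08      ] -0.18447058515817175
flange (array([ 0.56170264, -0.04609073, -0.17654661]), np.float64(0.13481749622926087)) [[ 0.554248   -0.04781619  0.08      ]]
bore dark [np.float64(342.99604743083006), np.float64(210.993006993007)] [[ 0.56339216 -0.04370834  0.08      ]] [[ 0.56643835 -0.04695032  0.075     ]]
stripe 16 [ 0.59511935 -0.04969625  0.08      ] -0.19750064963276018
```

View pics/fl.png

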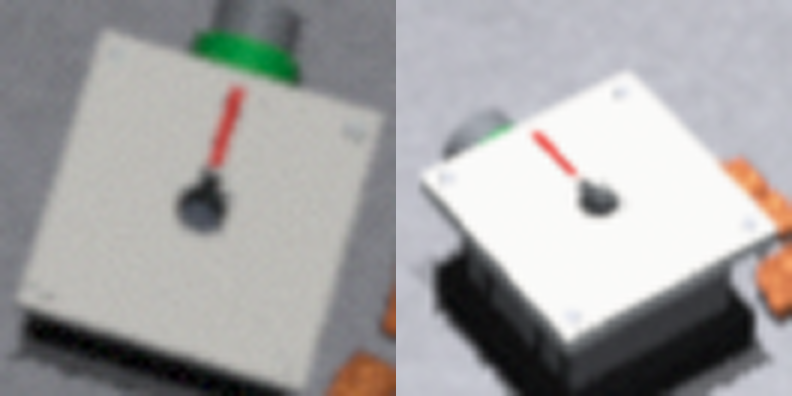

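```bash
python3 - <<'E'
from fit import *
for n,C,b in(('top',[(103,32),(382,117),(303,388),(20,302)],(201,208)),('side',[(24,177),(234,70),(382,235),(178,344)],(203.5,201.5))):
    p=snap(n); c=proj(p,[.561,-.0435,.08])[0].astype(int); o=c-33
    f=lambda q:(np.array(q,float)+.5)/6-.5+o
    X=onz(p,f(C),.08)[:,:2]; B=onz(p,[f(b)],.08)[0]; print(n,X.round(4).tolist(),'mean',X.mean(0).round(4),'bore',B.round(4),'sides',np.linalg.norm(X-np.roll(X,-1,0),axis=1).round(4))
    A=(X[0]+X[1])/2-(X[3]+X[2])/2; D=(X[0]+X[3])/2-(X[1]+X[2])/2
    print('yaw x',np.arctan2(A[1],A[0]),'yaw from y',np.arctan2(-D[0],D[1]))
E
```

```text
top [[0.618, -0.0003], [0.6004, -0.1023], [0.5, -0.0853], [0.5169, 0.0161]] mean [ 0.5588 -0.0429] bore [ 0.5589 -0.0426  0.08  ] sides [0.1035 0.1018 0.1028 0.1024]
yaw x -0.16420974679133202 yaw from y -0.16822404060672122
side [[0.6224, -0.0006], [0.6055, -0.1059], [0.4995, -0.0836], [0.5162, 0.0161]] mean [ 0.5609 -0.0435] bore [ 0.5621 -0.0442  0.08  ] sides [0.1066 0.1083 0.101  0.1075]
yaw x -0.18202248913224373 yaw from y -0.1626529474797075
```

```bash
python3 -c "
from plan import *
plan([.561,-.0435,.175],-.168,9,1)
"
```

```text
t 16.43 pos [ 0.5075 -0.306   0.177 ] F [-0.3 -0.3 -1.4] T [-0.04  0.01 -0.01] w 0.019
[[-0.008, 0.997, 0.08], [0.007, 0.08, -0.997], [-1.0, -0.008, -0.007]] [-0.69  0.3   1.54 -0.    1.31  0.8 ]
rows 9 min 6.7
{"delta_pos": [0.4, 8.2, -28.6], "twist": [0.028, -0.001, 0.001], "jaw": 1}
{"delta_pos": [0.3, 7.5, -28.8], "twist": [0.028, -0.001, 0.001], "jaw": 1}
{"delta_pos": [0.3, 6.7, -29.0], "twist": [0.028, -0.001, 0.001], "jaw": 1}
{"delta_pos": [0.3, 5.9, -29.2], "twist": [0.028, -0.001, 0.001], "jaw": 1}
{"delta_pos": [0.3, 5.1, -29.3], "twist": [0.028, -0.001, 0.001], "jaw": 1}
{"delta_pos": [0.3, 4.2, -29.5], "twist": [0.028, -0.001, 0.001], "jaw": 1}
{"delta_pos": [0.3, 3.4, -29.6], "twist": [0.028, -0.001, 0.001], "jaw": 1}
{"delta_pos": [0.3, 2.6, -29.7], "twist": [0.028, -0.001, 0.001], "jaw": 1}
{"delta_pos": [0.2, 1.8, -29.7], "twist": [0.028, -0.001, 0.001], "jaw": 1}
```

Emit:
{"fn": "step_arm", "kwargs": {
  "series": [
    {"delta_pos":[0,8,-28],"twist":[0.028,-0.001,0.001],"jaw":1},
    {"delta_pos":[0,7.5,-29],"twist":[0.028,-0.001,0.001],"jaw":1},
    {"delta_pos":[0,7,-29],"twist":[0.028,-0.001,0.001],"jaw":1},
    {"delta_pos":[0,6,-29],"twist":[0.028,-0.001,0.001],"jaw":1},
    {"delta_pos":[0,5,-29],"twist":[0.028,-0.001,0.001],"jaw":1},
    {"delta_pos":[0,4,-29],"twist":[0.028,-0.001,0.001],"jaw":1},
    {"delta_pos":[0,3,-29],"twist":[0.028,-0.001,0.001],"jaw":1},
    {"delta_pos":[0,2.5,-25],"twist":[0.028,-0.001,0.001],"jaw":1},
    {"delta_pos":[0,2,-15],"twist":[0.028,-0.001,0.001],"jaw":1},
    {"delta_pos":[0,0,0],"twist":[0,0,0],"jaw":1}
  ]
}}

```text
time_s: 17.27
tool_pos: [0.5529, -0.0536, 0.1613]
eef_rot: [-0.54, -0.458, 0.551, -0.442]
wrist_force: [-0.6, 0.1, -0.2]
grip_width: 0.0191
```

```bash
python3 -c "
from plan import *
plan([.561,-.0435,.16],-.168,3,1)
"
```

```text
t 17.27 pos [ 0.5529 -0.0536  0.1613] F [-0.6  0.1 -0.2] T [-0.   -0.03  0.01] w 0.0191
[[-0.025, 0.981, -0.191], [0.008, -0.191, -0.982], [-1.0, -0.026, -0.003]] [-0.25  0.25  1.64  0.    1.28  1.51]
rows 3 min 0.33
{"delta_pos": [0.4, 2.0, -3.8], "twist": [-0.008, -0.001, 0.009], "jaw": 1}
{"delta_pos": [0.4, 2.1, -3.8], "twist": [-0.008, -0.001, 0.009], "jaw": 1}
{"delta_pos": [0.4, 2.1, -3.8], "twist": [-0.008, -0.001, 0.009], "jaw": 1}
```

Emit:
{"fn": "step_arm", "kwargs": {
  "series": [
    {"delta_pos":[0,4,-6],"twist":[-0.01,-0.001,0.014],"jaw":1},
    {"delta_pos":[0,3,-4],"twist":[-0.01,-0.001,0.01],"jaw":1},
    {"delta_pos":[0,1,-1],"twist":[-0.004,0,0.005],"jaw":1},
    {"delta_pos":[0,0,0],"twist":[0,0,0],"jaw":1}
  ]
}}

```text
time_s: 17.6
tool_pos: [0.5613, -0.0441, 0.1574]
eef_rot: [-0.539, -0.458, 0.539, -0.457]
wrist_force: [-0.3, -0.6, -1.4]
grip_width: 0.019
```

```bash
python3 -c "
from plan import *
plan([.561,-.0435,.15],-.168,3,1)
ims=[]
for n in('top','side'):
    p=snap(n); c=proj(p,[.561,-.0435,.10])[0].astype(int)
    ims.append(cv2.resize(p['img'][c[1]-33:c[1]+33,c[0]-33:c[0]+33,::-1],None,fx=6,fy=6,interpolation=cv2.INTER_CUBIC))
cv2.imwrite('pics/n1.png',np.hstack(ims))
"
```

```text
t 17.6 pos [ 0.5613 -0.0441  0.1574] F [-0.3 -0.6 -1.4] T [-0.02 -0.02  0.01] w 0.019
[[-0.001, 0.987, -0.163], [0.0, -0.163, -0.987], [-1.0, -0.001, 0.0]] [-0.23  0.25  1.64 -0.    1.24  1.5 ]
rows 3 min 0.18
{"delta_pos": [2.5, -0.1, -0.2], "twist": [0.002, 0.0, 0.0], "jaw": 1}
{"delta_pos": [2.5, -0.1, -0.2], "twist": [0.002, 0.0, 0.0], "jaw": 1}
{"delta_pos": [2.5, -0.1, -0.2], "twist": [0.002, 0.0, 0.0], "jaw": 1}
```

View pics/n1.png

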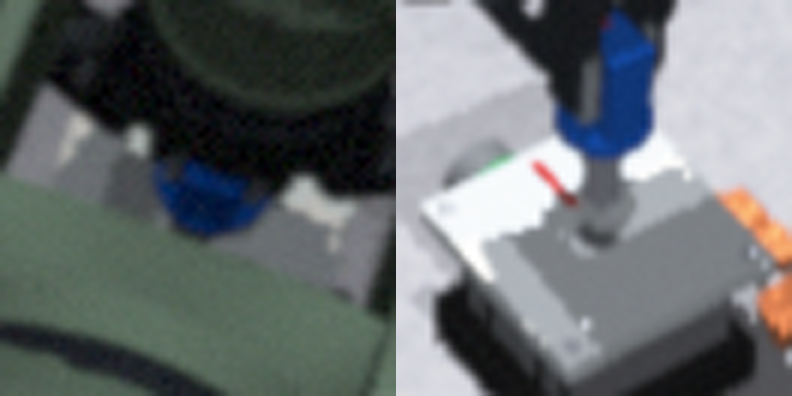

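```bash
python3 -c "
from fit import *
p=snap('side'); c=proj(p,[.561,-.0435,.10])[0].astype(int); f=10
im=cv2.resize(p['img'][c[1]-30:c[1]+30,c[0]-30:c[0]+30,::-1],None,fx=f,fy=f,interpolation=cv2.INTER_NEAREST)
def circ(x,y,z,r,col):
    t=np.linspace(0,2*np.pi,40); q=((proj(p,np.c_[x+r*np.cos(t),y+r*np.sin(t),z+0*t])-(c-30)+.5)*f).astype(np.int32); cv2.polylines(im,[q],True,col,1)
s=manip.observe()['tool_pos']; x,y,z=s; print(s)
for (zz,r) in((z-.0153,.02),(z-.0093,.02),(z-.0603+.004,.008),(z-.0153,.008)): circ(x,y,zz,r,(0,255,0))
circ(.561,-.0435,.08,.009,(0,0,255))
cv2.imwrite('pics/n2.png',im)
"
```

```text
[ 0.56141464 -0.04442412  0.15776741]
```

View pics/n2.png

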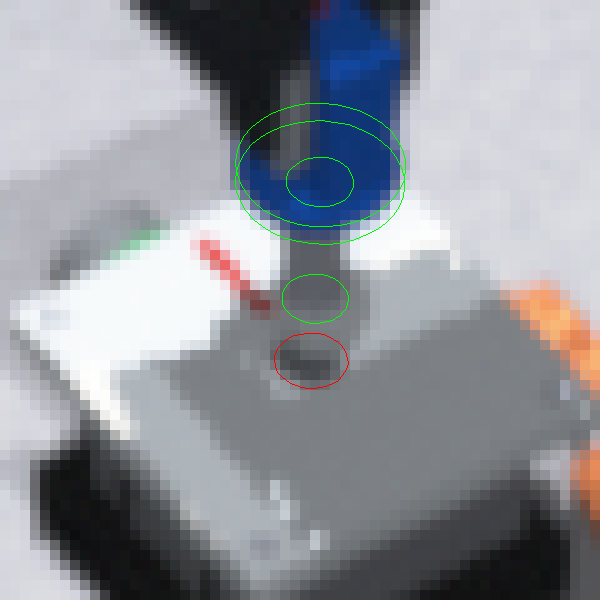

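Emit:
{"fn": "step_arm", "kwargs": {
  "series": [
    {"delta_pos":[5,0,0],"twist":[0.002,0,0],"jaw":1},
    {"delta_pos":[5,0,-0.5],"twist":[0.002,0,0],"jaw":1},
    {"delta_pos":[4,0,0],"twist":[0,0,0],"jaw":1},
    {"delta_pos":[0,0,0],"twist":[0,0,0],"jaw":1}
  ]
}}

```text
time_s: 18.08
tool_pos: [0.5617, -0.0459, 0.143]
eef_rot: [-0.541, -0.455, 0.541, -0.456]
wrist_force: [0.3, -0.6, -1.4]
grip_width: 0.0193
```

```bash
python3 -c "
from plan import *
plan([.561,-.0435,.138],-.168,2,1)
"
```

```text
t 18.08 pos [ 0.5617 -0.0459  0.143 ] F [ 0.3 -0.6 -1.4] T [-0.02  0.02  0.03] w 0.0193
[[0.0, 0.985, -0.171], [-0.001, -0.171, -0.985], [-1.0, 0.0, 0.001]] [-0.23  0.27  1.66 -0.    1.21  1.51]
rows 2 min 0.14
{"delta_pos": [2.5, -0.6, -1.1], "twist": [-0.002, 0.0, -0.0], "jaw": 1}
{"delta_pos": [2.5, -0.6, -1.1], "twist": [-0.002, 0.0, -0.0], "jaw": 1}
```

Emit:
{"fn": "step_arm", "kwargs": {
  "series": [
    {"delta_pos":[0,-0.6,-2.4],"twist":[-0.002,0,0],"jaw":1},
    {"delta_pos":[0.3,0,0],"twist":[0,0,0],"jaw":1}
  ]
}}

```text
time_s: 18.25
tool_pos: [0.5611, -0.0435, 0.142]
eef_rot: [-0.54, -0.456, 0.541, -0.456]
wrist_force: [-0.6, -0.0, -0.6]
grip_width: 0.0193
```

```bash
cat > ov.py <<'E'
from fit import *
import sys
p=snap('side'); c=proj(p,[.561,-.0435,.10])[0].astype(int); f=10
im=cv2.resize(p['img'][c[1]-30:c[1]+30,c[0]-30:c[0]+30,::-1],None,fx=f,fy=f,interpolation=cv2.INTER_CUBIC)
def circ(x,y,z,r,col):
    t=np.linspace(0,2*np.pi,40); q=((proj(p,np.c_[x+r*np.cos(t),y+r*np.sin(t),z+0*t])-(c-30)+.5)*f).astype(np.int32); cv2.polylines(im,[q],True,col,1)
s=manip.observe(); x,y,z=s['tool_pos']; print(np.round(s['tool_pos'],4),np.round(s['wrist_force'],1))
for (zz,r) in((z-.0153,.02),(z-.0603+.004,.008)): circ(x,y,zz,r,(0,255,0))
circ(.561,-.0435,.08,.009,(0,0,255))
cv2.imwrite('pics/'+sys.argv[1]+'.png',im)
E
python3 ov.py n3
```

```text
[ 0.5611 -0.0437  0.142 ] [ 0.4  0.  -0.6]
```

View pics/n3.png

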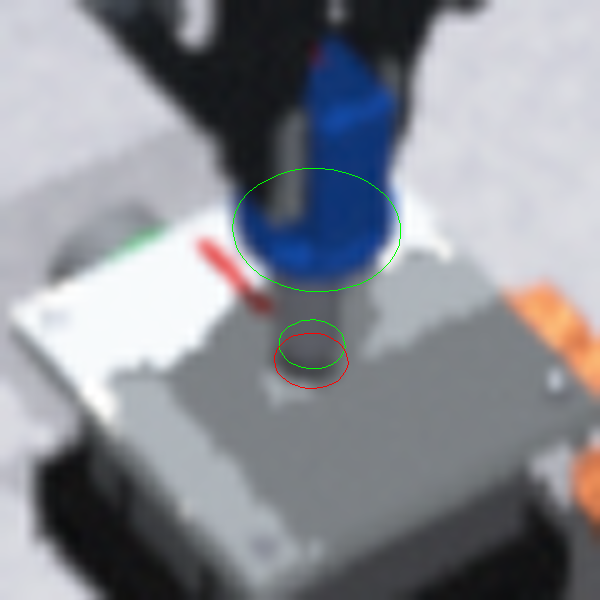

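Emit:
{"fn": "step_arm", "kwargs": {
  "series": [
    {"delta_pos":[2,0,0],"twist":[0,0,0],"jaw":1},
    {"delta_pos":[2,0,0],"twist":[0,0,0],"jaw":1},
    {"delta_pos":[2,0,0],"twist":[0,0,0],"jaw":1}
  ]
}}

```text
time_s: 18.55
tool_pos: [0.5619, -0.0437, 0.1365]
eef_rot: [0.541, 0.455, -0.541, 0.456]
wrist_force: [0.3, 0.2, -1.0]
grip_width: 0.0195
```

```bash
python3 -c "
from plan import *
st()"
```

```text
t 18.55 pos [ 0.5619 -0.0437  0.1365] F [ 0.3  0.2 -1. ] T [-0.   -0.01 -0.04] w 0.0195
[[0.001, 0.986, -0.169], [-0.001, -0.169, -0.986], [-1.0, 0.001, 0.001]] [-0.23  0.28  1.66 -0.    1.2   1.51]
```

Emit:
{"fn": "step_arm", "kwargs": {
  "series": [
    {"delta_pos":[2,-0.5,0],"twist":[0,0,0],"jaw":1},
    {"delta_pos":[2,-0.4,0],"twist":[0,0,0],"jaw":1},
    {"delta_pos":[2,0,0],"twist":[0,0,0],"jaw":1}
  ]
}}

```text
time_s: 18.8
tool_pos: [0.561, -0.0434, 0.13]
eef_rot: [0.541, 0.455, -0.54, 0.457]
wrist_force: [-0.6, -0.3, -0.4]
grip_width: 0.0194
```

```bash
python3 -c "
from plan import *
st()"
```

```text
t 18.8 pos [ 0.561  -0.0434  0.13  ] F [-0.6 -0.3 -0.4] T [ 0.01 -0.02  0.01] w 0.0194
[[0.001, 0.986, -0.169], [-0.001, -0.169, -0.986], [-1.0, 0.001, 0.001]] [-0.23  0.28  1.67 -0.    1.19  1.51]
```

The nose is about 10 mm down with no force. Next is the key height, at TCP z of about 0.126.

Emit:
{"fn": "step_arm", "kwargs": {
  "series": [
    {"delta_pos":[2,0,0],"twist":[0,0,0],"jaw":1},
    {"delta_pos":[1.5,0,0],"twist":[0,0,0],"jaw":1},
    {"delta_pos":[1.5,0,0],"twist":[0,0,0],"jaw":1}
  ]
}}

```text
time_s: 19.05
tool_pos: [0.5608, -0.0434, 0.1241]
eef_rot: [-0.54, -0.455, 0.541, -0.456]
wrist_force: [0.1, -0.6, -1.1]
grip_width: 0.0191
```

```bash
python3 -c "
from plan import *
st()"; python3 ov.py n4
```

```text
t 19.05 pos [ 0.5608 -0.0434  0.1241] F [ 0.1 -0.6 -1.1] T [ 0.04 -0.02  0.01] w 0.0191
[[0.001, 0.986, -0.169], [-0.001, -0.169, -0.986], [-1.0, 0.001, 0.001]] [-0.23  0.29  1.67 -0.    1.18  1.51]
[ 0.5605 -0.0433  0.1237] [ 0.7 -0.5 -0.7]
```

View pics/n4.png

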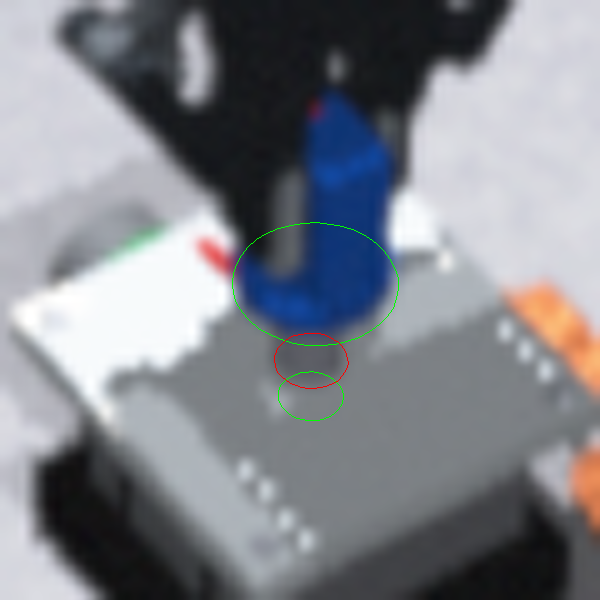

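Emit:
{"fn": "step_arm", "kwargs": {
  "series": [
    {"delta_pos":[2,0,0],"twist":[0,0,0],"jaw":1},
    {"delta_pos":[2,0,0],"twist":[0,0,0],"jaw":1},
    {"delta_pos":[2,0,0],"twist":[0,0,0],"jaw":1}
  ]
}}

```text
time_s: 19.35
tool_pos: [0.5609, -0.0435, 0.1176]
eef_rot: [-0.541, -0.455, 0.541, -0.456]
wrist_force: [-0.1, 0.6, -0.6]
grip_width: 0.0193
```

```bash
python3 -c "
from plan import *
st()"
```

```text
t 19.35 pos [ 0.5609 -0.0435  0.1176] F [-0.1  0.6 -0.6] T [-0.    0.02  0.02] w 0.0193
[[0.001, 0.986, -0.169], [-0.001, -0.169, -0.986], [-1.0, 0.001, 0.001]] [-0.23  0.3   1.68 -0.    1.16  1.51]
```

The key is in the keyway with no resistance. On to the spring.

Emit:
{"fn": "step_arm", "kwargs": {
  "newtons": 90,
  "series": [
    {"delta_pos":[2,0,0],"twist":[0,0,0],"jaw":1},
    {"delta_pos":[2,0,0],"twist":[0,0,0],"jaw":1},
    {"delta_pos":[2,0,0],"twist":[0,0,0],"jaw":1},
    {"delta_pos":[2,0,0],"twist":[0,0,0],"jaw":1}
  ]
}}

```text
time_s: 19.68
tool_pos: [0.5611, -0.0435, 0.1099]
eef_rot: [0.541, 0.455, -0.541, 0.456]
wrist_force: [-1.5, 0.6, 3.4]
grip_width: 0.0194
```

```bash
python3 -c "
from plan import *
st()"
```

```text
t 19.68 pos [ 0.5611 -0.0435  0.1099] F [-1.5  0.6  3.4] T [ 0.1   0.39 -0.  ] w 0.0194
[[0.001, 0.986, -0.169], [-0.001, -0.169, -0.986], [-1.0, 0.001, 0.001]] [-0.23  0.31  1.68 -0.    1.15  1.51]
```

Emit:
{"fn": "step_arm", "kwargs": {
  "series": [
    {"delta_pos":[2,0,0],"twist":[0,0,0],"jaw":1},
    {"delta_pos":[2,0,0],"twist":[0,0,0],"jaw":1},
    {"delta_pos":[2,0,0],"twist":[0,0,0],"jaw":1},
    {"delta_pos":[2,0,0],"twist":[0,0,0],"jaw":1},
    {"delta_pos":[2,0,0],"twist":[0,0,0],"jaw":1}
  ]
}}

```text
time_s: 20.1
tool_pos: [0.5612, -0.0435, 0.1014]
eef_rot: [-0.54, -0.455, 0.541, -0.457]
wrist_force: [-2.5, 0.4, 6.2]
grip_width: 0.0194
```

```bash
python3 -c "
from plan import *
st()"
```

```text
t 20.1 pos [ 0.5612 -0.0435  0.1014] F [-2.5  0.4  6.2] T [0.14 0.61 0.06] w 0.0194
[[0.001, 0.986, -0.168], [-0.001, -0.168, -0.986], [-1.0, 0.001, 0.001]] [-0.23  0.32  1.69 -0.    1.13  1.51]
```

Emit:
{"fn": "step_arm", "kwargs": {
  "series": [
    {"delta_pos":[2,-0.5,0],"twist":[0,0,0],"jaw":1},
    {"delta_pos":[2,-0.5,0],"twist":[0,0,0],"jaw":1},
    {"delta_pos":[1.5,0,0],"twist":[0,0,0],"jaw":1}
  ]
}}

```text
time_s: 20.35
tool_pos: [0.5611, -0.0435, 0.0975]
eef_rot: [0.541, 0.455, -0.54, 0.457]
wrist_force: [-3.6, 0.9, 6.6]
grip_width: 0.0191
```

```bash
python3 -c "
from plan import *
st()"; python3 ov.py n5
```

```text
t 20.35 pos [ 0.5611 -0.0435  0.0975] F [-3.6  0.9  6.6] T [ 0.19  0.84 -0.04] w 0.0191
[[0.003, 0.986, -0.168], [-0.002, -0.168, -0.986], [-1.0, 0.003, 0.001]] [-0.23  0.32  1.69 -0.    1.12  1.51]
[ 0.5611 -0.0435  0.0973] [-2.8  0.2  7.4]
```

View pics/n5.png

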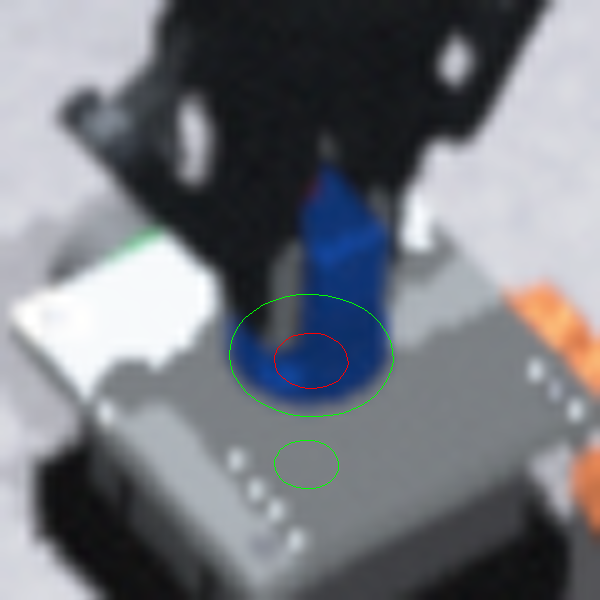

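Emit:
{"fn": "step_arm", "kwargs": {
  "series": [
    {"delta_pos":[2,-0.8,0],"twist":[0,0,0],"jaw":1},
    {"delta_pos":[2,-0.5,0],"twist":[0,0,0],"jaw":1}
  ]
}}

```text
time_s: 20.57
tool_pos: [0.561, -0.0435, 0.0951]
eef_rot: [0.541, 0.454, -0.54, 0.458]
wrist_force: [-2.3, 0.1, 7.7]
grip_width: 0.0191
```

```bash
python3 -c "
from plan import *
st()"
```

```text
t 20.57 pos [ 0.561  -0.0435  0.0951] F [-2.3  0.1  7.7] T [ 0.2   0.72 -0.02] w 0.0191
[[0.005, 0.986, -0.168], [-0.002, -0.168, -0.986], [-1.0, 0.006, 0.001]] [-0.23  0.33  1.7  -0.    1.11  1.51]
```

Emit:
{"fn": "step_arm", "kwargs": {
  "series": [
    {"delta_pos":[2,0,0],"twist":[0,0,-0.005],"jaw":1},
    {"delta_pos":[2,0,0],"twist":[0,0,-0.002],"jaw":1}
  ]
}}

```text
time_s: 20.73
tool_pos: [0.5614, -0.0435, 0.0947]
eef_rot: [-0.54, -0.456, 0.541, -0.456]
wrist_force: [-7.4, 1.9, 17.6]
grip_width: 0.019
```

```bash
python3 -c "
from plan import *
st()"
```

```text
t 20.73 pos [ 0.5614 -0.0435  0.0947] F [-7.4  1.9 17.6] T [ 0.3   1.51 -0.02] w 0.019
[[-0.002, 0.986, -0.168], [-0.001, -0.168, -0.986], [-1.0, -0.001, 0.002]] [-0.23  0.33  1.69 -0.    1.12  1.51]
```

Emit:
{"fn": "step_arm", "kwargs": {
  "series": [
    {"delta_pos":[2,-0.7,0],"twist":[0,0,0],"jaw":1},
    {"delta_pos":[2,-0.7,0],"twist":[0,0,0],"jaw":1},
    {"delta_pos":[2,-0.5,0],"twist":[0,0,0],"jaw":1}
  ]
}}

```text
time_s: 20.98
tool_pos: [0.5614, -0.0435, 0.0947]
eef_rot: [-0.54, -0.455, 0.54, -0.457]
wrist_force: [-5.9, 0.4, 13.7]
grip_width: 0.0193
```

```bash
python3 -c "
from plan import *
st()"; python3 ov.py n6
python3 -c "
from plan import *
st()"
```

```text
t 20.98 pos [ 0.5614 -0.0435  0.0947] F [-5.9  0.4 13.7] T [ 0.26  1.21 -0.03] w 0.0193
[[0.002, 0.986, -0.168], [-0.002, -0.168, -0.986], [-1.0, 0.002, 0.002]] [-0.23  0.33  1.69 -0.    1.12  1.51]
[ 0.5614 -0.0435  0.0947] [-5.4  1.2 12.8]
t 21.03 pos [ 0.5614 -0.0435  0.0947] F [-5.4  1.2 12.8] T [0.21 1.17 0.01] w 0.0187
[[0.002, 0.986, -0.168], [-0.002, -0.168, -0.986], [-1.0, 0.002, 0.002]] [-0.23  0.33  1.69 -0.    1.12  1.51]
```

View pics/n6.png

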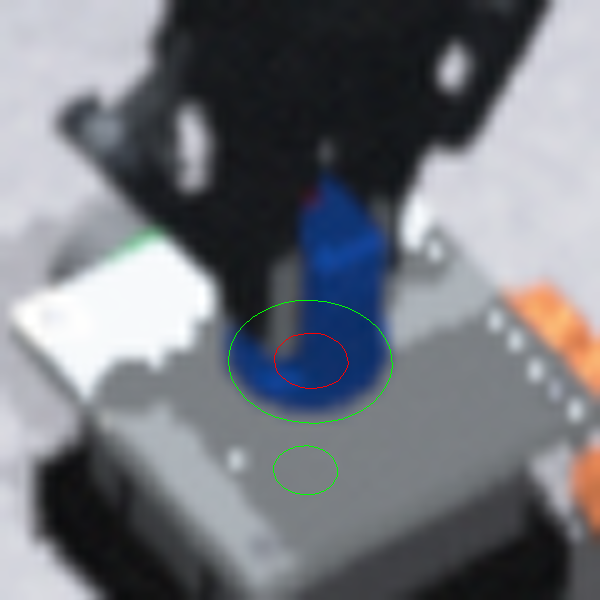

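Emit:
{"fn": "step_arm", "kwargs": {
  "series": [
    {"delta_pos":[2.5,-1,0],"twist":[0,0,0],"jaw":1},
    {"delta_pos":[3,-1,0],"twist":[0,0,-0.002],"jaw":1},
    {"delta_pos":[3,-1,0],"twist":[0,0,-0.002],"jaw":1}
  ]
}}

```text
time_s: 21.28
tool_pos: [0.5614, -0.0435, 0.0947]
eef_rot: [0.54, 0.455, -0.54, 0.458]
wrist_force: [-7.7, 1.7, 18.3]
grip_width: 0.0191
```

```bash
python3 -c "
from plan import *
st()
snap('side','e1');snap('top','e2');snap('top');snap('top');snap('top');snap('top')
st()"
```

```text
t 21.28 pos [ 0.5614 -0.0435  0.0947] F [-7.7  1.7 18.3] T [0.4  1.38 0.02] w 0.0191
[[0.003, 0.986, -0.167], [-0.003, -0.167, -0.986], [-1.0, 0.004, 0.002]] [-0.23  0.33  1.69 -0.    1.12  1.51]
t 21.58 pos [ 0.5614 -0.0435  0.0947] F [-6.5  1.5 17.8] T [0.43 1.33 0.  ] w 0.0191
[[0.003, 0.986, -0.167], [-0.003, -0.167, -0.986], [-1.0, 0.004, 0.002]] [-0.23  0.33  1.69 -0.    1.12  1.51]
```

View pics/e1.png

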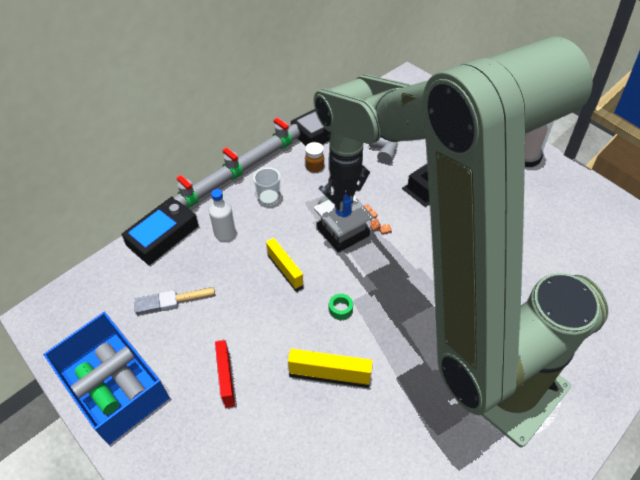

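```bash
python3 -c "
from plan import *
print(manip.close_job())
st()"
```

```text
the job is handed in; nothing more can be done
None
the job is handed in; nothing more can be done
```

I've handed the job in at about 21.6 s with the shaft pushed home and still gripped and held down. It gave no verdict, so the result rests on my own last checks.

- **Wiping:** I wiped the four chips off the flange with the small yellow scraper in one pass toward -y, pressing at only a few newtons. Pictures afterwards showed a bare flange and chips lying on the bench beside the pump. I then stood the scraper back on the bench on its edge.
- **Shaft:** I lifted it from its stand, turned it to the keyway angle (about -0.17 rad) and lowered it into the bore. The key went in without resistance, and I pushed on against the spring.
- **Fully home:** The tool went down to z = 0.0947 m; I expected 0.0953 m at home. The force then jumped from about 8 N to 18 N, and pushing harder moved it no further. Just before hand-in it was steady at about 18 N down, tilted about 0.004 rad.

**Checks that disagreed or fell short:**
- A sideways force of about 7 N toward -x stayed on the shaft, and small shifts did not remove it.
- In the side picture the collar sat about 1.5 px higher than predicted. The offset was the same before and after insertion, so I take it as calibration error rather than the shaft slipping.
- In the last top view the arm was over the pump, so I could not see from above that the collar lies flat. I judged that from the stop height and the force.

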